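# Hold a display base in the corner of the assembly jig

### The job

First swing the jig's cam lever all the way over, so that the side fence comes out and locks. Then take the rectangular stepped wooden base (not the round one), lay it flat on the jig's deck with a long side flush against the back fence and a short side flush against the side fence, and finish while holding it there, firmly pressed against both fences at once, ready for a figurine to be fixed on it: do not let go at the end. Leave the other things on the bench where they are.

Things in the scene. Friction and masses are not known exactly. Their poses are not given: they have to be found in the camera images.
- jig: Assembly jig, fixed to the bench: grey deck 200 (x) x 240 (y) x 10 mm. Origin: middle of its underside, on the bench. +x points away from the robot (turned by up to 0.25 rad), +y to the left. Two low steel fences stand on it, the back fence along the far edge and the side fence left of the middle; the corner between them is open towards the robot and to the right.
- back_fence: Fixed straight steel bar on the deck, 165 mm long along the jig's y, 15 mm thick, 16 mm high above the deck. Origin in the middle of its underside, at (82.5, -33.5, 10) mm in the jig's frame; its working face is the one towards the robot, at x = 75 mm in the jig's frame.
- side_fence: Sliding steel bar on the deck, 118 mm long along the jig's x, 14 mm thick, top 16.5 mm above the deck. Origin: middle of its underside. Its working face is on the jig's -y side, 7 mm from the origin: at y = 32 mm in the jig's frame when drawn back, y = 20 mm fully out. It moves with the cam lever, 7.5 mm per rad; the cam holds it against pushes under 25 N.
- corner (a point): Where the working faces of the two fences meet on the deck's top when the side fence is fully out: (75, 20, 10) mm in the jig's frame. Axes as the jig's.
- lever (a joint): Cam lever angle, 0 to 1.6 rad, about an upright axis at (15, 85) mm in the jig's frame, anticlockwise from above. At 0 the arm points to the jig's +y (side fence drawn back); at 1.6 to about the jig's -x, towards the robot, against its stop (side fence out and locked). Starts at 0 to 0.3. About 3 N at the knob moves it; stays where it is left.
- lever_knob (a point): Centre of the upright black cylindrical knob at the end of the cam lever: 18 mm across, from 28 to 64 mm above the bench, 80 mm from the lever's axis. The lever's steel arm, 14 mm wide, meets it at 25.5 to 32.5 mm above the bench. The point turns with the lever.
- base_center (a point): Stepped rectangular wooden base, 0.12 kg, loose on the bench: lower slab 56 (x) x 76 (y) x 24 mm high, centred on it an upper block 34 (x) x 48 (y) x 34 mm high; 58 mm in all. The point is its centre, 29 mm above its underside; x across its short side, y along its long side, z up. A half turn about z makes no difference.
- round_base_center (a point): Bystander: a round stepped wooden base, 66 mm across and 34 mm high, loose. Its centre. May stand at either of the two places where the bases lie.
- pot_a_center (a point): Bystander: small paint pot, 37 mm across, 44 mm high, between the jig and the bases. Its centre.
- pot_b_center (a point): Bystander: paint pot, 47 mm across, 50 mm high, left of the jig. Its centre.
- mug_center (a point): Bystander: white mug, 76 mm across, 80 mm high, far left. Its centre.
- figurine_center (a point): Bystander: little figurine with a pointed hat, 48 mm across, 100 mm high, behind the jig. Its centre.
- brush_grip (a point): Bystander: paint brush 170 mm long lying on the bench, right of the bases. A point on its handle.
Not all that is in view belongs to the job. Leave any green, purple or yellow look-alike of the part that bears base_center alone.

How it is judged (in metres and radians):
On the way, in this order (a step that is already met when the one before it is completed fails the run):
1. the cam lever is swung fully over and the side fence is out and locked (value of joint lever above 1.4 rad), for 0.2 s.
2. after that, the rectangular base is brought to the corner of the jig (distance between base_center and corner below 0.085 m), for 0.2 s.
At the end, for the whole second after the job is handed in: Lever past 1.4 rad, side fence out to 2 mm; base flat on the deck (0.05 rad, under 3.5 mm up), square to the jig within 0.04 rad, long side along the back fence, within 4 mm of home each way, at rest, pressing each fence with over 1.5 N, the fingers still on it with over 1.5 N (value of joint lever above 1.4 rad and y of side_fence in the frame of jig below 0.029 m and contact force between base and back_fence above 1.5 N and contact force between base and side_fence above 1.5 N and contact force between the fingers and base above 1.5 N and angle between the x axis of base_center and the x axis of jig, either way round below 0.04 rad and angle between base_center's own z axis and vertical below 0.05 rad and x of base_center in the frame of jig between 0.043 and 0.051 m and y of base_center in the frame of jig between -0.022 and -0.014 m and z of base_center in the frame of jig between 0.034 and 0.0425 m and linear speed of base below 0.01 m/s); the arm keeps its last pose, push and grip.
It fails at once if another thing on the bench is moved by more than 30 mm (distance of any of round_base_center, pot_a_center, pot_b_center, mug_center, figurine_center, brush_grip from where it was at the start of the episode above 0.03 m).
It also fails if it takes over 61 s, if anything falls off the work surface, if the arm or the gripper's body presses on something with over 40 N, if the wrist force passes 120 N, or if a joint passes its speed limit or range.

### The arm

A 6-joint arm with a two-finger parallel gripper is mounted at the origin on the work surface. World frame = base frame: x ahead of the robot, y to its left, z up, the work surface at z = 0. Lengths are in m, angles in degrees, forces in N, time in s.
With the tool pointing down it reaches from about 0.3 to 0.75 m from the base axis. Payload 8.5 kg.
Tool frame: the origin (TCP) lies midway between the tips of the shut fingers; the grasp point (between the pads) lies 19 mm behind it; y points along the fingers, z is the direction in which the jaws open and shut, and the axes are right-handed (so a half turn about y gives the same grasp; the last joint's range is limited). The gripper opens to 85 mm and grips with 20 to 120 N. Pads are 22 mm wide; open, the fingers measure 114 mm over their backs; the gripper's body (76 mm by 85 mm) begins 54 mm behind the grasp point. The pads swing forward as they close: fully open they stand 13 mm farther back than shut.
Start: joints at [61.92, 21.807, 74.336, -0, 83.858, -12.336], TCP at [0.149, 0.529, 0.231] pointing down, gripper open.
Joint ranges: [-178.18, 178.18], [-50.72, 133.34], [12.68, 142.11], [-81.47, 261.47], [9.98, 163.14], [-165.26, 165.26]. Speed limits (degrees/s): [136.94, 136.94, 180, 180, 180, 180].

### API

Orientations are given as a 3x3 rotation matrix whose columns are the frame's x, y, z axes.
In Python, from rig import status, imaging, job gives the robot as it stands. The module is installed in compiled form; this text tells all that it offers.
- The arm moves only by the tool jog_arm, never from a script. Its argument "rows" is a list of rows, each an object of numbers: "hand": the opening, from 0 (shut) to 1 (fully open); "dx", "dy", "dz": the shift along the tool's x, y, z in cm; "ax", "ay", "az": the turn, a rotation vector about the tool's x, y, z in degrees. In form: [{"hand": .., "dx": .., "dy": .., "dz": .., "ax": .., "ay": .., "az": ..}, ...]. A call has exactly 5 rows; each row shifts and turns the commanded pose from where the row before left it, along the tool's axes as they then stand; what a row does not reach is not made up. A row lasts 1/12 s, in which the tool goes at most 41.7 mm and 7.16 degrees, less where a joint would pass 70% of its speed; a pose out of reach is approached as far as the arm can. A call is refused whole if a number of a shift passes 4.17 or a number of a turn 7.16, either way. A call with a gripper value outside its range is refused whole. The fingers move at their own pace and stop on an object; "newtons" is the grip in N (left out, the last holds). Time passes only in rows, so rows that do not move let the fingers close, or fill a call up. It gives the time, the measured TCP pose, the force and the opening at its end, in the units of the state.
- status.observe(): the state, without advancing time (a new reading comes with each control period).
- imaging.get_image(name): name is "side" or "top"; returns the picture (384x512x3 uint8, red, green, blue); there is no depth.
- imaging.camera_model(name): a dict with "K" (3x3 intrinsics, pixels), "position" and "rotation" of the camera in the world. Camera axes: x right, y down, z forward; pixel columns grow to the right and rows downward; lengths in m; the calibration is good to about 2 mm. A picture is of the moment at which its call begins. camera_model takes no time and is no camera call.
- job.close_job(): hands the job in, once; it reports no verdict.
The state is a dict: "time_s": time; "q": joint angles; "qvel": joint speeds; "joint_efforts": joint torques, N m; "position": TCP position; "tool_rot": TCP orientation; "ft_force": force on the tool from outside, world axes, zero at the start; "wrist_torque": the same for the moment, N m; "grip_width": finger opening in m.
Only numpy, scipy, OpenCV 4.12 (cv2) and the standard library are available. Lean on these libraries where they do the work, as an engineer would, in place of code of your own. Each camera call takes 0.05 s, during which the arm holds its last target.

## Working session

There is one attempt and no reset: what is moved stays moved. The work goes in short steps, Python scripts to look and compute and a tool call to move; the robot and the scene stay as the last step left them, time stands still between calls to the robot, and variables do not carry over. Pictures are saved under pics/ and viewed, and the job is handed in when it is done.

Besides the shell and the picture viewer there is one more tool, called after "Call:" in YAML: its name, and indented under it one key for each argument. jog_arm: Moves the arm, as the interface text tells. Its arguments: {"type":"object","properties":{"rows":{"type":"array"},"newtons":{"type":"number"}},"required":["rows"]}

```bash
mkdir -p pics; python3 - <<'E'
from rig import status, imaging, job
import cv2
s=status.observe()
for k,v in s.items(): print(k,v)
for n in("side","top"):
    print(n,imaging.camera_model(n)); cv2.imwrite(f"pics/{n}0.png",imaging.get_image(n)[:,:,::-1])
E
```

```text
time_s 0.0
q [ 6.19198149e+01  2.18433040e+01  7.43849444e+01 -1.35292182e-03
  8.38594808e+01 -1.23376381e+01]
qvel [-0.00616807  0.00527008  0.10597379 -0.03486613 -0.02975861  0.06264237]
joint_efforts [ 1.24569553e-03 -4.48451936e+01 -2.31285149e+01 -7.94352377e-05
  4.76293091e-03 -4.85481530e-05]
position [0.14910549 0.52909412 0.23068898]
tool_rot [[ 9.62491121e-01 -7.00013978e-04  2.71312278e-01]
 [-2.71313011e-01 -1.36197865e-03  9.62490205e-01]
 [-3.04235066e-04 -9.99998827e-01 -1.50081526e-03]]
ft_force [-0.45559761  0.67308978 -0.77449136]
wrist_torque [-0.0230412   0.0354998  -0.03727632]
grip_width 0.08529760861799819
side {'K': array([[358.71820526,   0.        , 252.9435675 ],
       [  0.        , 358.71820526, 196.92791506],
       [  0.        ,   0.        ,   1.        ]]), 'position': array([ 0.24867385, -0.83424315,  0.62010867]), 'rotation': array([[ 0.93742726, -0.18914905,  0.29232307],
       [-0.34811742, -0.52523083,  0.77649651],
       [ 0.00666351, -0.82967175, -0.55821177]])}
top {'K': array([[454.57600801,   0.        , 253.33109042],
       [  0.        , 454.57600801, 193.86157099],
       [  0.        ,   0.        ,   1.        ]]), 'position': array([ 0.42466397, -0.03311762,  1.61786803]), 'rotation': array([[-0.00456867, -0.99726908,  0.07371229],
       [-0.99989462,  0.00354008, -0.01407875],
       [ 0.01377936, -0.07376884, -0.99718017]])}
```

View pics/top0.png

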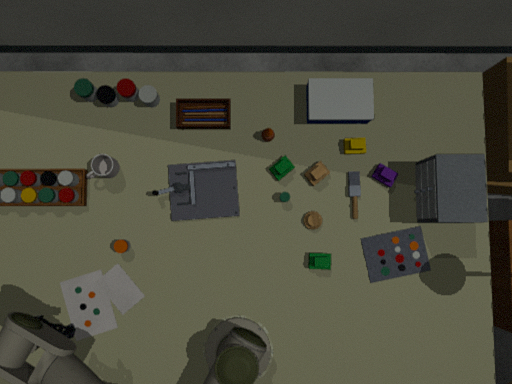

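View pics/side0.png

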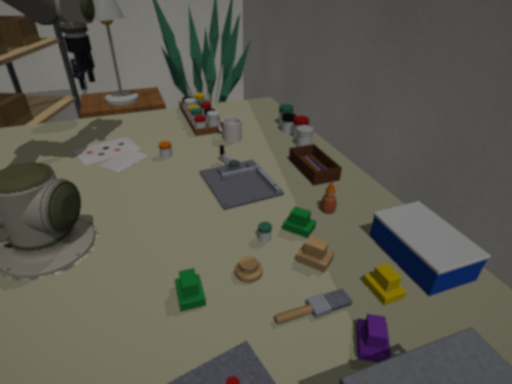

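```bash
python3 - <<'E'
import cv2
a=cv2.imread("pics/top0.png")
def c(n,im,x0,y0,x1,y1,f):
    cv2.imwrite(n,cv2.resize(im[y0:y1,x0:x1],None,fx=f,fy=f,interpolation=cv2.INTER_CUBIC))
c("pics/t_jig.png",a,150,90,290,190,5.5)
c("pics/t_base.png",a,240,130,380,230,5.5)
b=cv2.imread("pics/side0.png")
c("pics/s_jig.png",b,180,50,340,170,5)
c("pics/s_base.png",b,200,150,360,270,5)
E
```

```text
(no output)
```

View pics/t_jig.png

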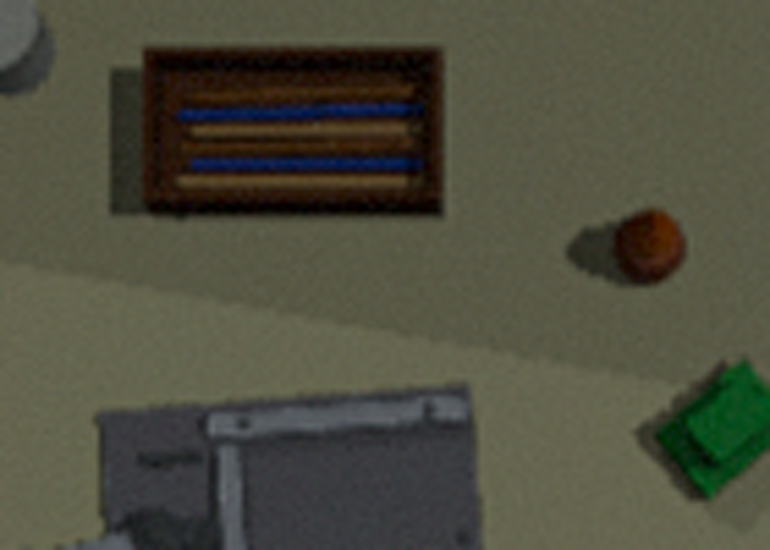

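View pics/t_base.png

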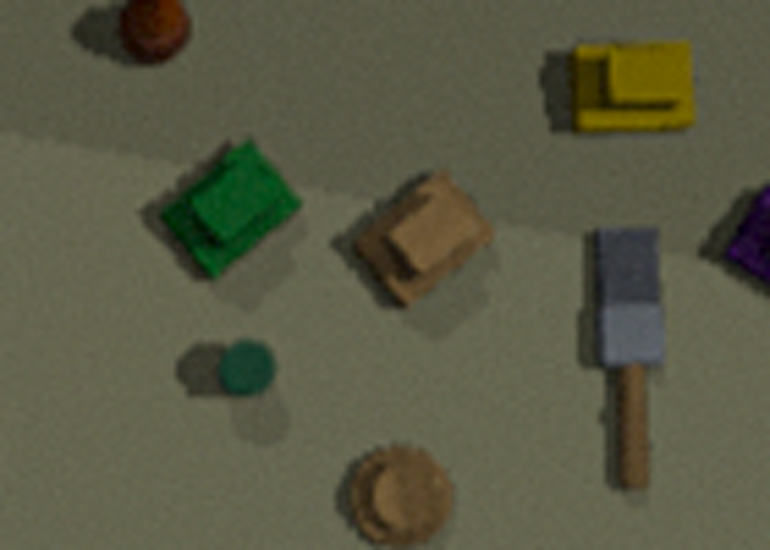

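View pics/s_jig.png

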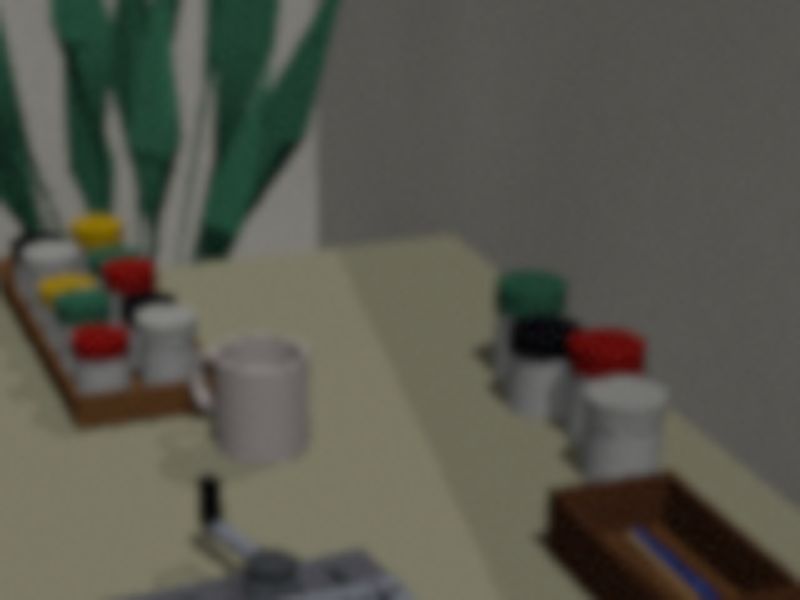

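View pics/s_base.png

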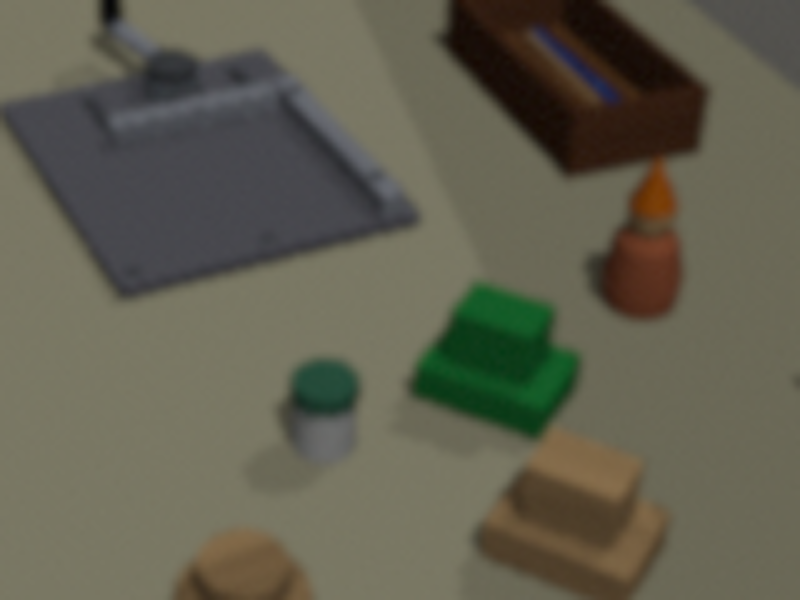

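Rectangular stepped candidates in the top view are tan (317,174), green (283,168), green (320,261), yellow (355,145) and purple (386,175). The round tan base is at (313,220). The tan one at (317,174) is the target: it is wooden, rectangular and stepped, and the enlarged crop confirms it. The jig is at (203,190) and the lever knob at about (152,193). Next I'll take closer crops for measuring.

```bash
python3 - <<'E'
import cv2
def c(n,im,x0,y0,x1,y1,f):
    im=cv2.resize(im[y0:y1,x0:x1],None,fx=f,fy=f,interpolation=cv2.INTER_CUBIC)
    im=cv2.convertScaleAbs(im,alpha=1.7)
    for x in range(x0,x1,10):
        cv2.line(im,(int((x-x0+.5)*f),0),(int((x-x0+.5)*f),6 ),(0,255,255),1); cv2.putText(im,str(x),(int((x-x0+.5)*f)-8,16),0,.35,(0,255,255))
    for y in range(y0,y1,10):
        cv2.line(im,(0,int((y-y0+.5)*f)),(6,int((y-y0+.5)*f)),(0,255,255),1); cv2.putText(im,str(y),(8,int((y-y0+.5)*f)+4),0,.35,(0,255,255))
    cv2.imwrite(n,im)
a=cv2.imread("pics/top0.png");b=cv2.imread("pics/side0.png")
c("pics/t_jig2.png",a,140,150,250,230,7)
c("pics/t_base2.png",a,295,150,345,200,11)
c("pics/s_jig2.png",b,190,140,290,210,8)
c("pics/s_base2.png",b,285,225,345,280,10)
E
```

```text
(no output)
```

View pics/t_jig2.png

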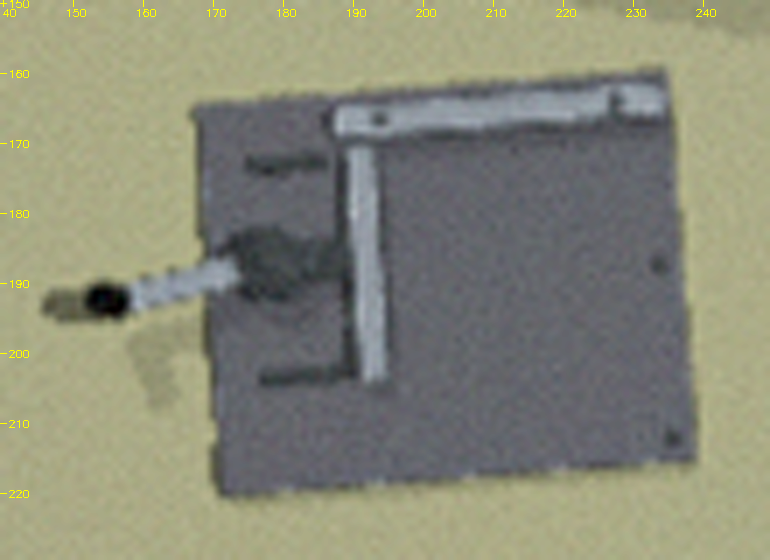

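View pics/t_base2.png

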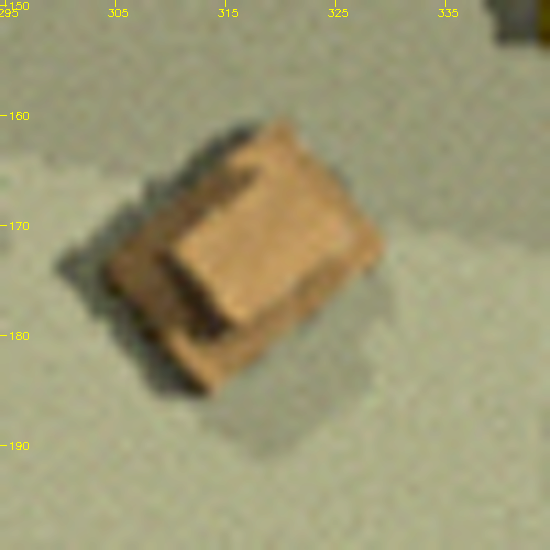

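View pics/s_jig2.png

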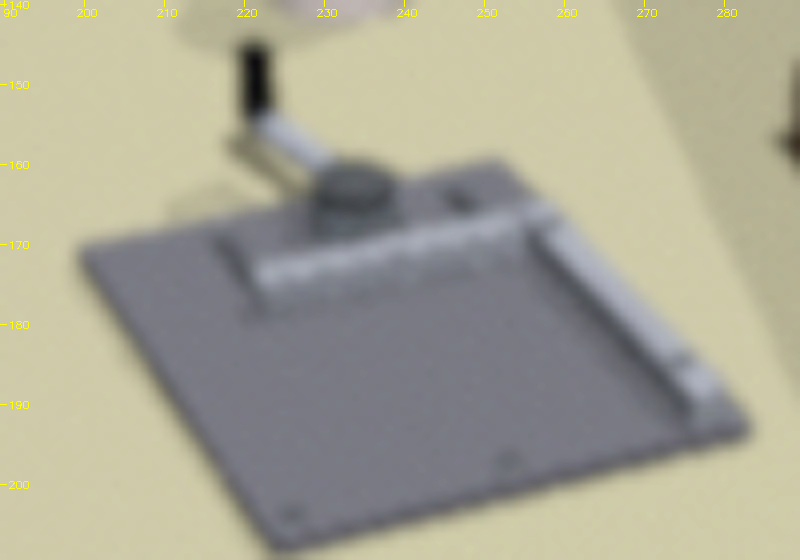

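View pics/s_base2.png

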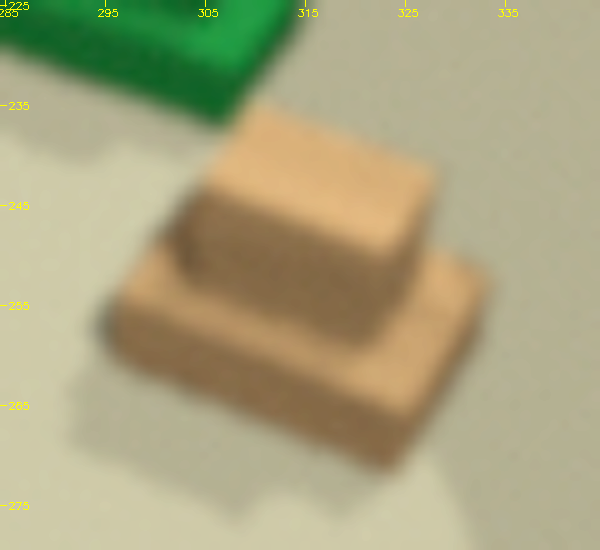

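```bash
cat > h.py <<'E'
import numpy as np
from rig import status, imaging
from scipy.optimize import least_squares
CM={n:imaging.camera_model(n) for n in("side","top")}
def proj(n,P):
    c=CM[n]; p=(np.atleast_2d(P)-c["position"])@c["rotation"]; p=p@c["K"].T; return p[:,:2]/p[:,2:]
def Rz(a): c,s=np.cos(a),np.sin(a); return np.array([[c,-s,0],[s,c,0],[0,0,1]])
def fit(obs,x0):
    # obs: list (cam, local pt, pixel); params x y z yaw
    def r(p): return np.concatenate([proj(n,Rz(p[3])@np.array(l)+p[:3])[0]-px for n,l,px in obs])
    s=least_squares(r,x0,loss="soft_l1"); return s.x,r(s.x).reshape(-1,2)
def tri(o):
    def r(p): return np.concatenate([proj(n,p)[0]-px for n,px in o])
    s=least_squares(r,[.5,0,0]); return s.x,s.fun
E
python3 - <<'E'
from h import *
np.set_printoptions(precision=4,suppress=True)
FL,FR,NR,NL=[.1,.12,.01],[.1,-.12,.01],[-.1,-.12,.01],[-.1,.12,.01]
o=[("top",FL,(167.7,164.3)),("top",FR,(234.6,159.6)),("top",NR,(238.7,215.4)),("top",NL,(171.0,220.1)),
("side",NL,(199.6,171.1)),("side",FL,(251.8,159.3)),("side",FR,(283.3,193.3)),("side",NR,(224.6,208.3))]
p,r=fit(o,[.5,.15,0,0]);print("jig",p);print(r.T)
J=p
print("axis",Rz(p[3])@[.015,.085,0]+p[:3])
print("knob",tri([("top",(154.7,192.4)),("side",(221.4,149.5))]))
for th in np.arange(0,.4,.1):
    k=Rz(p[3])@[.015-.08*np.sin(th),.085+.08*np.cos(th),.046]+p[:3]; print(th,k,proj("top",k),proj("side",k))
S=lambda sx,sy,z:[sx*.028,sy*.038,z]
U=lambda sx,sy:[sx*.017,sy*.024,.058]
# side view: image-left edge of long face (left..bottom) is long side facing camera.
# local: x short axis. corners: bottom=B, left=L, right=R ; long side L-B
for name,(L,B,R,T) in {"a":((-1,1),(-1,-1),(1,-1),(1,1))}.items():
  o=[("side",U(*L),(305.05,243.05)),("side",U(*B),(323.35,249.35)),("side",U(*R),(328.05,241.75)),("side",U(*T),(310.05,234.55)),
   ("side",S(*L,.024),(296.35,254.55)),("side",S(*B,.024),(325.35,265.75)),("side",S(*R,.024),(333.55,252.55)),
   ("side",S(*L,0),(296.55,260.35)),("side",S(*B,0),(323.35,271.75)),
  ]
  for yaw in np.arange(0,6.3,.8):
    p,r=fit(o,[.5,-.25,0,yaw]);print(name,p,abs(r).max())
  t=[(304.1,174.1),(320.2,160.3),(329.4,171.8),(313.2,185.3)]
  cs=[S(*q,.024) for q in (L,B,R,T)]
  b=None
  for k in range(4):
    oo=o+[("top",cs[(i+k)%4],t[i]) for i in range(4)]+[("top",cs[(-i+k)%4],t[i]) for i in range(0)]
    oo2=o+[("top",cs[(k-i)%4],t[i]) for i in range(4)]
    for q in(oo,oo2):
     for yaw in np.arange(0,6.3,.8):
      p,r=fit(q,[.5,-.25,0,yaw])
      if b is None or (r**2).sum()<b[0]: b=((r**2).sum(),p,r)
  print(b)
E
```

```text
jig [ 0.5604  0.1228 -0.0059  0.0714]
[[-0.1259  0.0891  0.1029  0.0942 -0.656   0.1241  0.2253 -1.0725]
 [-0.2217 -0.4475 -0.4764 -0.0454 -0.0949  0.6362 -0.1763 -0.0187]]
axis [ 0.5693  0.2087 -0.0059]
knob (array([0.5479, 0.2855, 0.0465]), array([ 0.0557, -0.2235, -0.2361,  0.0181]))
0.0 [0.5636 0.2884 0.0401] [[154.3272 187.8063]] [[225.2329 150.1215]]
0.1 [0.5557 0.2875 0.0401] [[154.5807 190.0828]] [[223.1828 150.5709]]
0.2 [0.5479 0.2857 0.0401] [[155.0624 192.321 ]] [[221.2213 151.1106]]
0.30000000000000004 [0.5403 0.2832 0.0401] [[155.7678 194.4984]] [[219.3662 151.7367]]
a [ 0.633  -0.2611 -0.0235  0.6681] 0.9201975426462923
a [ 0.633  -0.2611 -0.0235  0.6681] 0.9201970833638029
a [ 0.633  -0.2611 -0.0235  0.6681] 0.9201971110247484
a [ 0.633  -0.2611 -0.0235  0.6681] 0.920197509538383
a [ 0.633  -0.2611 -0.0235  0.6681] 0.9201972172792523
a [ 0.633  -0.2611 -0.0235  0.6681] 0.9201965415845166
a [ 0.633  -0.2611 -0.0235  6.9513] 0.9201971248749317
a [ 0.633  -0.2611 -0.0235  6.9513] 0.9201971080325393
(np.float64(12.568306425590725), array([ 0.6188, -0.281 , -0.002 ,  0.6728]), array([[-0.9626, -0.376 ],
       [-0.2478,  0.5215],
       [ 0.4304, -0.1613],
       [-0.1834,  0.2336],
       [-0.6661, -0.6521],
       [-0.0712, -0.0929],
       [ 0.2767, -0.9294],
       [-1.5809,  0.7867],
       [ 0.7198,  1.2359],
       [-0.5172, -1.3901],
       [-0.0611, -0.9055],
       [ 0.761 , -0.1669],
       [ 0.4037, -0.2958]]))
```

```bash
python3 - <<'E'
from h import *
import cv2
np.set_printoptions(precision=4,suppress=True)
FL,FR,NR,NL=[.1,.12,.01],[.1,-.12,.01],[-.1,-.12,.01],[-.1,.12,.01]
bp=(0.5604,0.1228,0,.0714)
def fz(obs,x0):
    def r(p): return np.concatenate([proj(n,Rz(p[2])@np.array(l)+[p[0],p[1],0])[0]-px for n,l,px in obs])
    s=least_squares(r,x0,loss="soft_l1"); return s.x,r(s.x).reshape(-1,2)
top=[("top",FL,(167.7,164.3)),("top",FR,(234.6,159.6)),("top",NR,(238.7,215.4)),("top",NL,(171.0,220.1))]
side=[("side",NL,(199.6,171.1)),("side",FL,(251.8,159.3)),("side",FR,(283.3,193.3)),("side",NR,(224.6,208.3))]
for o in(top,side,top+side): p,r=fz(o,[.5,.1,0]);print(p);print(r.T)
Sq=lambda hx,hy,z:np.array([[hx,hy,z],[-hx,hy,z],[-hx,-hy,z],[hx,-hy,z]])
B=(0.619,-.281,.6728)
for n,f,box,nm in(("top",11,(295,150,345,200),"t"),("side",10,(285,225,345,280),"s")):
    im=cv2.imread(f"pics/{n}0.png");x0,y0,x1,y1=box
    im=cv2.convertScaleAbs(cv2.resize(im[y0:y1,x0:x1],None,fx=f,fy=f,interpolation=cv2.INTER_CUBIC),alpha=1.7)
    for sq,c in((Sq(.028,.038,0),(255,0,0)),(Sq(.028,.038,.024),(0,255,0)),(Sq(.017,.024,.024),(255,255,0)),(Sq(.017,.024,.058),(0,0,255))):
        q=proj(n,sq@Rz(B[2]).T+[B[0],B[1],0]); q=((q-[x0,y0]+.5)*f).astype(int); cv2.polylines(im,[q],True,c,1)
    cv2.imwrite(f"pics/ov_{nm}.png",im)
E
```

```text
[0.5589 0.1224 0.0678]
[[-0.2009  0.279   0.1043 -0.1752]
 [-0.1504 -0.1521  0.0464  0.2506]]
[0.559  0.1143 0.0779]
[[-0.7854  0.3076  1.1659 -0.462 ]
 [-0.2287  0.2596 -0.4239  0.0937]]
[0.5594 0.1205 0.0709]
[[ 0.2353  0.6977  0.7016  0.4409 -0.9035  0.118   0.3334 -1.2805]
 [-0.2009 -0.4087 -0.2285  0.1854 -1.2504 -0.4898 -1.3158 -1.1751]]
```

View pics/ov_t.png

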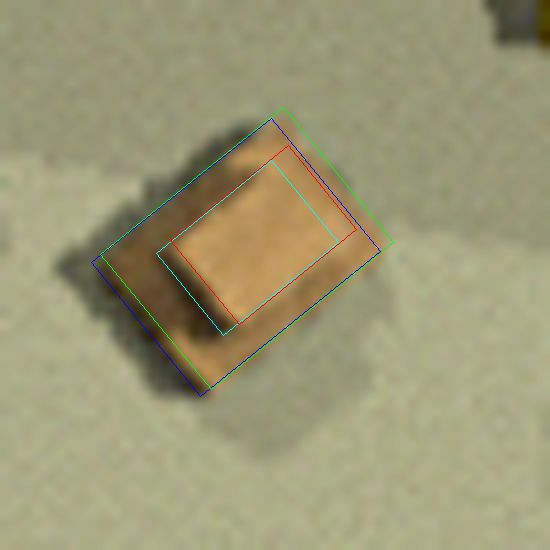

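View pics/ov_s.png

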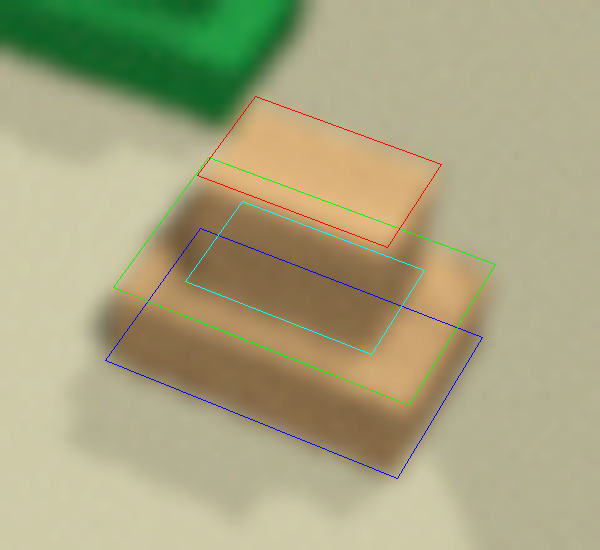

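```bash
cat >> h.py <<'E'
import math
from scipy.spatial.transform import Rotation as RR
def Rt(yaw):
    a=math.radians(yaw); z=np.array([math.cos(a),math.sin(a),0]); y=np.array([0,0,-1.]); return np.column_stack([np.cross(y,z),y,z])
def st():
    s=status.observe(); R=np.array(s["tool_rot"]); 
    print("t %.2f pos %s jaw %.2f F %s w %.4f"%(s["time_s"],np.round(s["position"],4),math.degrees(math.atan2(R[1,2],R[0,2])),np.round(s["ft_force"],2),s["grip_width"]), "tilt",np.round(R[2,[0,2]],4))
    return s
def plan(wps,start=None):
    """wps: list of (pos, yaw, nrows)"""
    s=st(); p=np.array(s["position"]);R=np.array(s["tool_rot"])
    if start is not None: p=np.array(start[0]);R=Rt(start[1])
    k=0
    for tp,ty,n in wps:
        p0=p.copy();rv=RR.from_matrix(R.T@Rt(ty)).as_rotvec()/n; R0=R.copy()
        for i in range(n):
            d=R.T@(p0+(np.array(tp)-p0)*(i+1)/n-p)*100; d=np.round(d,2); a=np.round(np.degrees(rv),2)
            q='{"dx":%g,"dy":%g,"dz":%g'%tuple(d)+(',"ax":%g,"ay":%g,"az":%g}'%tuple(a) if np.any(a) else '}')
            print(k%5,q); k+=1
            p=p+R@d/100; R=R@RR.from_rotvec(np.radians(a)).as_matrix()
E
python3 -c "
from h import *
plan([((.40,.375,.2),55,10),((.548,.2855,.11),45,6),((.548,.2855,.080),45,4)])"
```

```text
t 0.10 pos [0.1491 0.5291 0.2308] jaw 74.25 F [-0.41  0.85 -0.73] w 0.0853 tilt [-0.0003 -0.0013]
0 {"dx":2.83,"dy":0.31,"dz":-0.8,"ax":0.01,"ay":1.93,"az":-0}
1 {"dx":2.86,"dy":0.31,"dz":-0.71,"ax":0.01,"ay":1.93,"az":-0}
2 {"dx":2.88,"dy":0.3,"dz":-0.61,"ax":0.01,"ay":1.93,"az":-0}
3 {"dx":2.9,"dy":0.31,"dz":-0.51,"ax":0.01,"ay":1.93,"az":-0}
4 {"dx":2.92,"dy":0.31,"dz":-0.41,"ax":0.01,"ay":1.93,"az":-0}
0 {"dx":2.92,"dy":0.31,"dz":-0.32,"ax":0.01,"ay":1.93,"az":-0}
1 {"dx":2.94,"dy":0.3,"dz":-0.22,"ax":0.01,"ay":1.93,"az":-0}
2 {"dx":2.94,"dy":0.31,"dz":-0.12,"ax":0.01,"ay":1.93,"az":-0}
3 {"dx":2.95,"dy":0.31,"dz":-0.02,"ax":0.01,"ay":1.93,"az":-0}
4 {"dx":2.94,"dy":0.31,"dz":0.08,"ax":0.01,"ay":1.93,"az":-0}
0 {"dx":2.88,"dy":1.5,"dz":0.2,"ax":-0,"ay":1.66,"az":-0}
1 {"dx":2.87,"dy":1.5,"dz":0.27,"ax":-0,"ay":1.66,"az":-0}
2 {"dx":2.86,"dy":1.5,"dz":0.36,"ax":-0,"ay":1.66,"az":-0}
3 {"dx":2.84,"dy":1.5,"dz":0.45,"ax":-0,"ay":1.66,"az":-0}
4 {"dx":2.84,"dy":1.49,"dz":0.53,"ax":-0,"ay":1.66,"az":-0}
0 {"dx":2.82,"dy":1.5,"dz":0.6,"ax":-0,"ay":1.66,"az":-0}
1 {"dx":-0,"dy":0.75,"dz":0}
2 {"dx":-0,"dy":0.75,"dz":0}
3 {"dx":-0,"dy":0.75,"dz":0}
4 {"dx":-0,"dy":0.75,"dz":0}
```

Call:
jog_arm:
  rows:
    - {"hand": 1,"dx": 2.83,"dy": 0.3,"dz": -0.8,"ax": 0,"ay": 1.9,"az": 0}
    - {"hand": 1,"dx": 2.86,"dy": 0.3,"dz": -0.7,"ax": 0,"ay": 1.9,"az": 0}
    - {"hand": 1,"dx": 2.88,"dy": 0.3,"dz": -0.6,"ax": 0,"ay": 1.9,"az": 0}
    - {"hand": 1,"dx": 2.9,"dy": 0.3,"dz": -0.5,"ax": 0,"ay": 1.9,"az": 0}
    - {"hand": 1,"dx": 2.92,"dy": 0.3,"dz": -0.4,"ax": 0,"ay": 1.9,"az": 0}
  newtons: 30

```text
time_s: 0.52
position: [0.2758, 0.4519, 0.2159]
tool_rot: [[0.904, -0.0, 0.428], [-0.428, -0.0, 0.904], [-0.0, -1.0, -0.001]]
ft_force: [0.8, 0.0, -0.5]
grip_width: 0.0857
```

Call:
jog_arm:
  rows:
    - {"hand": 1,"dx": 2.92,"dy": 0.3,"dz": -0.3,"ax": 0,"ay": 1.9,"az": 0}
    - {"hand": 1,"dx": 2.94,"dy": 0.3,"dz": -0.2,"ax": 0,"ay": 1.9,"az": 0}
    - {"hand": 1,"dx": 2.94,"dy": 0.3,"dz": -0.1,"ax": 0,"ay": 1.9,"az": 0}
    - {"hand": 1,"dx": 2.95,"dy": 0.3,"dz": 0,"ax": 0,"ay": 1.9,"az": 0}
    - {"hand": 1,"dx": 2.94,"dy": 0.3,"dz": 0.1,"ax": 0,"ay": 1.9,"az": 0}

```text
time_s: 0.93
position: [0.4021, 0.376, 0.2009]
tool_rot: [[0.821, -0.001, 0.571], [-0.571, -0.0, 0.821], [-0.0, -1.0, -0.001]]
ft_force: [-0.0, 0.5, 0.5]
grip_width: 0.0854
```

Call:
jog_arm:
  rows:
    - {"hand": 1,"dx": 2.88,"dy": 1.5,"dz": 0.2,"ax": 0,"ay": 1.7,"az": 0}
    - {"hand": 1,"dx": 2.87,"dy": 1.5,"dz": 0.3,"ax": 0,"ay": 1.7,"az": 0}
    - {"hand": 1,"dx": 2.86,"dy": 1.5,"dz": 0.4,"ax": 0,"ay": 1.7,"az": 0}
    - {"hand": 1,"dx": 2.84,"dy": 1.5,"dz": 0.45,"ax": 0,"ay": 1.7,"az": 0}
    - {"hand": 1,"dx": 2.84,"dy": 1,"dz": 0.5,"ax": 0,"ay": 1.7,"az": 0}

```text
time_s: 1.35
position: [0.5256, 0.3022, 0.1294]
tool_rot: [[0.727, -0.002, 0.686], [-0.686, -0.001, 0.727], [-0.001, -1.0, -0.002]]
ft_force: [0.4, -0.2, -0.9]
grip_width: 0.0854
```

```bash
python3 -c "
from h import *
plan([((.548,.2855,.090),45,5),((.548,.2855,.040),45,5)])"
```

```text
t 1.35 pos [0.5256 0.3022 0.1294] jaw 46.67 F [ 0.4  -0.18 -0.87] w 0.0854 tilt [-0.0012 -0.0022]
0 {"dx":0.56,"dy":0.79,"dz":0.07,"ax":0.03,"ay":0.33,"az":-0.01}
1 {"dx":0.55,"dy":0.79,"dz":0.07,"ax":0.03,"ay":0.33,"az":-0.01}
2 {"dx":0.56,"dy":0.78,"dz":0.07,"ax":0.03,"ay":0.33,"az":-0.01}
3 {"dx":0.55,"dy":0.79,"dz":0.07,"ax":0.03,"ay":0.33,"az":-0.01}
4 {"dx":0.56,"dy":0.79,"dz":0.08,"ax":0.03,"ay":0.33,"az":-0.01}
0 {"dx":-0,"dy":1,"dz":0}
1 {"dx":-0,"dy":1,"dz":0}
2 {"dx":-0,"dy":1,"dz":0}
3 {"dx":-0,"dy":1,"dz":0}
4 {"dx":-0,"dy":1,"dz":0}
```

Call:
jog_arm:
  rows:
    - {"hand": 1,"dx": 0.56,"dy": 0.8,"dz": 0.07,"ax": 0,"ay": 0.3,"az": 0}
    - {"hand": 1,"dx": 0.56,"dy": 0.8,"dz": 0.07,"ax": 0,"ay": 0.3,"az": 0}
    - {"hand": 1,"dx": 0.56,"dy": 0.8,"dz": 0.07,"ax": 0,"ay": 0.3,"az": 0}
    - {"hand": 1,"dx": 0.56,"dy": 0.8,"dz": 0.07,"ax": 0,"ay": 0.3,"az": 0}
    - {"hand": 1,"dx": 0.56,"dy": 0.8,"dz": 0.07,"ax": 0,"ay": 0.3,"az": 0}

```text
time_s: 1.77
position: [0.5473, 0.2868, 0.0909]
tool_rot: [[0.711, 0.0, 0.703], [-0.703, 0.0, 0.711], [-0.0, -1.0, 0.0]]
ft_force: [-0.0, -0.1, -0.4]
grip_width: 0.0855
```

Call:
jog_arm:
  rows:
    - {"hand": 1,"dy": 1}
    - {"hand": 1,"dy": 1}
    - {"hand": 1,"dy": 1}
    - {"hand": 1,"dy": 1}
    - {"hand": 1,"dy": 0.9}

```text
invalid input at $.rows[0]: expected keys hand, dx, dy, dz, ax, ay, az
```

```bash
python3 - <<'E'
from h import *
import cv2
st()
for n,f,box in(("top",7,(120,150,230,230)),("side",8,(180,100,280,175))):
    x0,y0,x1,y1=box;im=imaging.get_image(n)[:,:,::-1]
    cv2.imwrite(f"pics/k_{n}.png",cv2.convertScaleAbs(cv2.resize(im[y0:y1,x0:x1],None,fx=f,fy=f,interpolation=cv2.INTER_CUBIC),alpha=1.7))
E
```

```text
t 1.77 pos [0.5473 0.2868 0.0909] jaw 45.30 F [-0.01 -0.14 -0.38] w 0.0855 tilt [-0.      0.0002]
```

View pics/k_top.png

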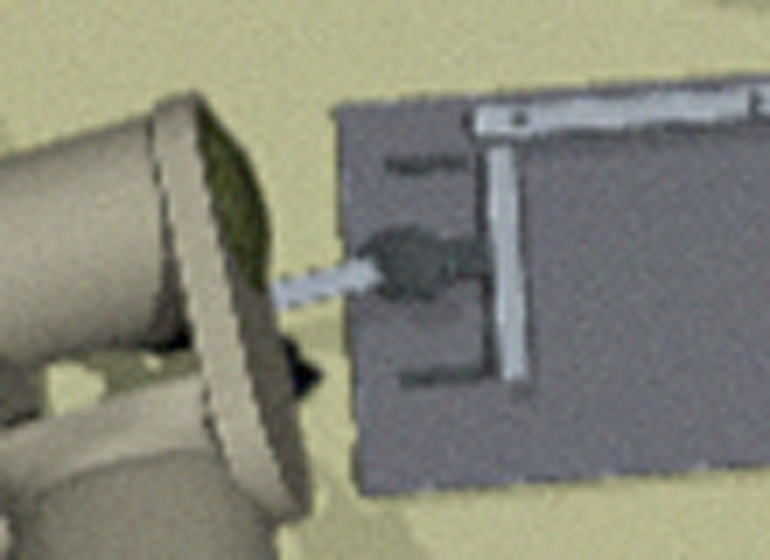

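View pics/k_side.png

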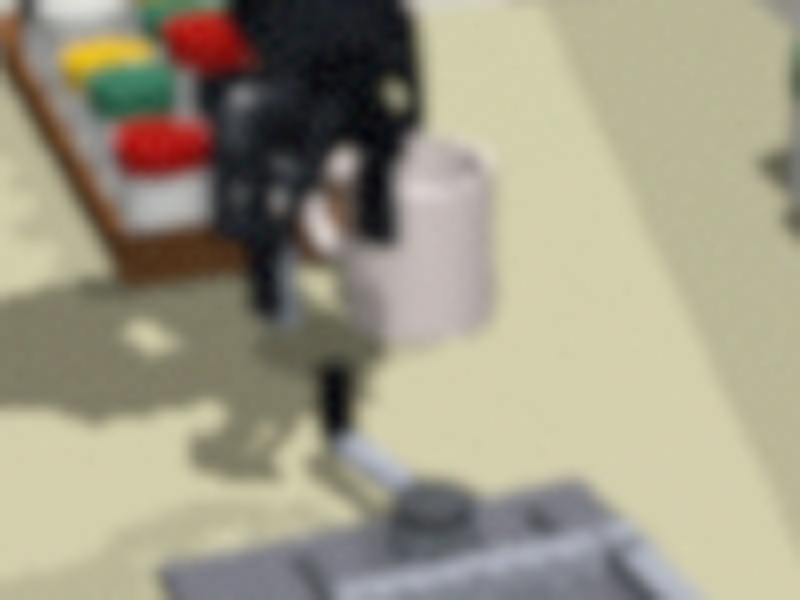

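Call:
jog_arm:
  rows:
    - {"hand": 1,"dx": 0,"dy": 1,"dz": 0,"ax": 0,"ay": 0,"az": 0}
    - {"hand": 1,"dx": 0,"dy": 1,"dz": 0,"ax": 0,"ay": 0,"az": 0}
    - {"hand": 1,"dx": 0,"dy": 1,"dz": 0,"ax": 0,"ay": 0,"az": 0}
    - {"hand": 0.7,"dx": 0,"dy": 1,"dz": 0,"ax": 0,"ay": 0,"az": 0}
    - {"hand": 0.5,"dx": 0,"dy": 0.9,"dz": 0,"ax": 0,"ay": 0,"az": 0}

```text
time_s: 2.28
position: [0.5472, 0.2865, 0.041]
tool_rot: [[0.71, -0.001, 0.704], [-0.704, -0.0, 0.71], [-0.0, -1.0, -0.001]]
ft_force: [0.0, -0.5, 0.2]
grip_width: 0.0637
```

Call:
jog_arm:
  rows:
    - {"hand": 0,"dx": 0,"dy": 0,"dz": 0,"ax": 0,"ay": 0,"az": 0}
    - {"hand": 0,"dx": 0,"dy": 0,"dz": 0,"ax": 0,"ay": 0,"az": 0}
    - {"hand": 0,"dx": 0,"dy": 0,"dz": 0,"ax": 0,"ay": 0,"az": 0}
    - {"hand": 0,"dx": 0,"dy": 0,"dz": 0,"ax": 0,"ay": 0,"az": 0}
    - {"hand": 0,"dx": 0,"dy": 0,"dz": 0,"ax": 0,"ay": 0,"az": 0}
  newtons: 30

```text
time_s: 2.7
position: [0.5478, 0.2862, 0.0429]
tool_rot: [[0.71, 0.001, 0.704], [-0.704, -0.0, 0.71], [0.001, -1.0, 0.0]]
ft_force: [-0.3, -2.5, 1.0]
grip_width: 0.017
```

```bash
python3 - <<'E'
from h import *
s=st(); p=np.array(s["position"])
ax=np.array([.568,.2068]); r0=p[:2]-ax; a0=math.atan2(-r0[0],r0[1]); print("r",np.hypot(*r0),"a0",a0, "th",a0-.07)
a1=1.67+.06; n=20; w=[]
for i in range(n):
    a=a0+(a1-a0)*(i+1)/n; R=.08
    w.append(((ax[0]-R*math.sin(a),ax[1]+R*math.cos(a),p[2]),45.3,1))
plan(w)
E
```

```text
t 2.70 pos [0.5478 0.2862 0.0429] jaw 45.25 F [-0.32 -2.54  0.96] w 0.0170 tilt [0.0007 0.0004]
r 0.08193514092141833 a0 0.2486480004926771 th 0.1786480004926771
t 2.70 pos [0.5478 0.2862 0.0429] jaw 45.25 F [-0.32 -2.54  0.96] w 0.0170 tilt [0.0007 0.0004]
0 {"dx":-0.12,"dy":-0,"dz":-0.62,"ax":-0.02,"ay":-0.05,"az":0.04}
1 {"dx":-0.25,"dy":-0,"dz":-0.54}
2 {"dx":-0.2,"dy":-0,"dz":-0.55}
3 {"dx":-0.17,"dy":-0,"dz":-0.57}
4 {"dx":-0.12,"dy":-0,"dz":-0.58}
0 {"dx":-0.08,"dy":-0,"dz":-0.59}
1 {"dx":-0.04,"dy":-0,"dz":-0.59}
2 {"dx":0.01,"dy":-0,"dz":-0.59}
3 {"dx":0.05,"dy":-0,"dz":-0.59}
4 {"dx":0.1,"dy":-0,"dz":-0.59}
0 {"dx":0.14,"dy":-0,"dz":-0.57}
1 {"dx":0.18,"dy":-0,"dz":-0.57}
2 {"dx":0.22,"dy":-0,"dz":-0.55}
3 {"dx":0.26,"dy":-0,"dz":-0.53}
4 {"dx":0.3,"dy":-0,"dz":-0.51}
0 {"dx":0.34,"dy":-0,"dz":-0.48}
1 {"dx":0.37,"dy":-0,"dz":-0.46}
2 {"dx":0.41,"dy":-0,"dz":-0.44}
3 {"dx":0.43,"dy":-0,"dz":-0.4}
4 {"dx":0.47,"dy":-0,"dz":-0.36}
```

Call:
jog_arm:
  rows:
    - {"hand": 0,"dx": -0.2,"dy": 0,"dz": -0.6,"ax": 0,"ay": 0,"az": 0}
    - {"hand": 0,"dx": -0.2,"dy": 0,"dz": -0.55,"ax": 0,"ay": 0,"az": 0}
    - {"hand": 0,"dx": -0.2,"dy": 0,"dz": -0.55,"ax": 0,"ay": 0,"az": 0}
    - {"hand": 0,"dx": -0.17,"dy": 0,"dz": -0.57,"ax": 0,"ay": 0,"az": 0}
    - {"hand": 0,"dx": -0.12,"dy": 0,"dz": -0.58,"ax": 0,"ay": 0,"az": 0}

```text
time_s: 3.12
position: [0.5206, 0.2751, 0.0429]
tool_rot: [[0.711, 0.001, 0.703], [-0.703, 0.005, 0.711], [-0.002, -1.0, 0.004]]
ft_force: [1.0, 6.0, -1.3]
grip_width: 0.0169
```

Call:
jog_arm:
  rows:
    - {"hand": 0,"dx": -0.08,"dy": 0,"dz": -0.59,"ax": 0,"ay": 0,"az": 0}
    - {"hand": 0,"dx": -0.04,"dy": 0,"dz": -0.59,"ax": 0,"ay": 0,"az": 0}
    - {"hand": 0,"dx": 0.01,"dy": 0,"dz": -0.59,"ax": 0,"ay": 0,"az": 0}
    - {"hand": 0,"dx": 0.05,"dy": 0,"dz": -0.59,"ax": 0,"ay": 0,"az": 0}
    - {"hand": 0,"dx": 0.1,"dy": 0,"dz": -0.59,"ax": 0,"ay": 0,"az": 0}

```text
time_s: 3.53
position: [0.5011, 0.2522, 0.0429]
tool_rot: [[0.711, 0.003, 0.704], [-0.704, 0.002, 0.711], [0.0, -1.0, 0.004]]
ft_force: [-0.9, 8.6, 0.7]
grip_width: 0.0164
```

Call:
jog_arm:
  rows:
    - {"hand": 0,"dx": 0.14,"dy": 0,"dz": -0.57,"ax": 0,"ay": 0,"az": 0}
    - {"hand": 0,"dx": 0.18,"dy": 0,"dz": -0.57,"ax": 0,"ay": 0,"az": 0}
    - {"hand": 0,"dx": 0.22,"dy": 0,"dz": -0.55,"ax": 0,"ay": 0,"az": 0}
    - {"hand": 0,"dx": 0.26,"dy": 0,"dz": -0.53,"ax": 0,"ay": 0,"az": 0}
    - {"hand": 0,"dx": 0.3,"dy": 0,"dz": -0.51,"ax": 0,"ay": 0,"az": 0}

```text
time_s: 3.95
position: [0.4899, 0.2247, 0.043]
tool_rot: [[0.71, 0.003, 0.704], [-0.704, 0.002, 0.71], [0.001, -1.0, 0.003]]
ft_force: [0.4, 5.7, 1.0]
grip_width: 0.017
```

Call:
jog_arm:
  rows:
    - {"hand": 0,"dx": 0.34,"dy": 0,"dz": -0.48,"ax": 0,"ay": 0,"az": 0}
    - {"hand": 0,"dx": 0.37,"dy": 0,"dz": -0.46,"ax": 0,"ay": 0,"az": 0}
    - {"hand": 0,"dx": 0.41,"dy": 0,"dz": -0.44,"ax": 0,"ay": 0,"az": 0}
    - {"hand": 0,"dx": 0.43,"dy": 0,"dz": -0.4,"ax": 0,"ay": 0,"az": 0}
    - {"hand": 0,"dx": 0.47,"dy": 0,"dz": -0.36,"ax": 0,"ay": 0,"az": 0}

```text
time_s: 4.37
position: [0.4893, 0.1967, 0.0431]
tool_rot: [[0.709, 0.003, 0.705], [-0.705, 0.005, 0.709], [-0.001, -1.0, 0.006]]
ft_force: [5.2, 39.9, -3.9]
grip_width: 0.0167
```

```bash
python3 - <<'E'
from h import *
import cv2
s=st(); p=np.array(s["position"]); r=p[:2]-[.568,.2068]; print(np.hypot(*r), math.atan2(-r[0],r[1])-.07)
for n,f,box in(("top",7,(140,150,250,230)),("side",8,(180,110,280,185))):
    x0,y0,x1,y1=box;im=imaging.get_image(n)[:,:,::-1]
    cv2.imwrite(f"pics/l_{n}.png",cv2.convertScaleAbs(cv2.resize(im[y0:y1,x0:x1],None,fx=f,fy=f,interpolation=cv2.INTER_CUBIC),alpha=1.7))
E
```

```text
t 4.37 pos [0.4893 0.1967 0.0431] jaw 45.19 F [ 5.17 39.94 -3.93] w 0.0167 tilt [-0.0014  0.0062]
0.07930704796988654 1.6290038395931687
```

View pics/l_top.png

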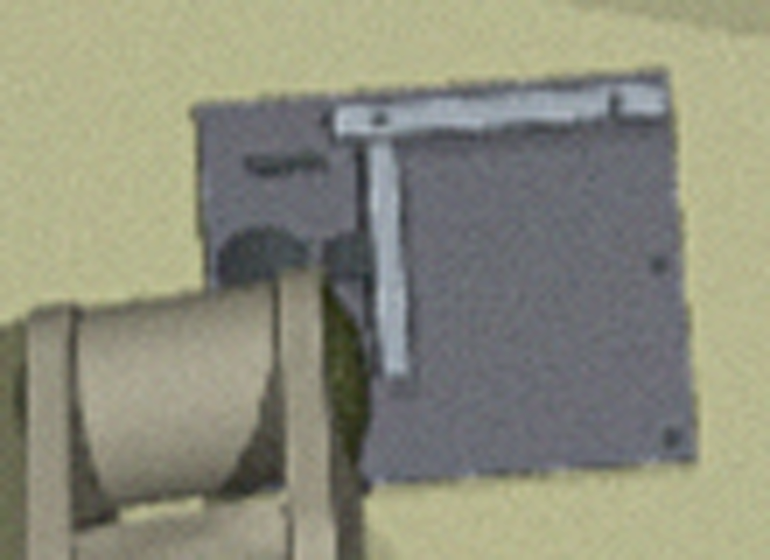

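View pics/l_side.png

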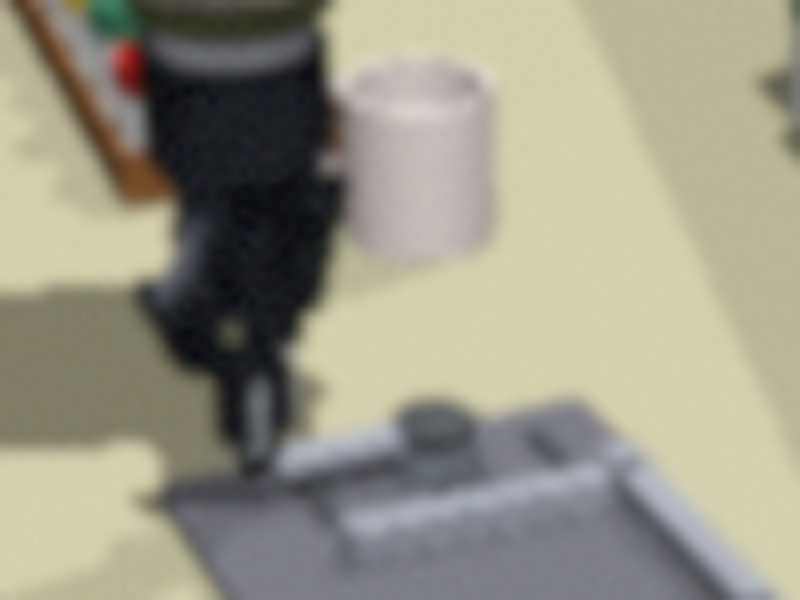

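Call:
jog_arm:
  rows:
    - {"hand": 0,"dx": -0.15,"dy": 0,"dz": 0.15,"ax": 0,"ay": 0,"az": 0}
    - {"hand": 1,"dx": 0,"dy": 0,"dz": 0,"ax": 0,"ay": 0,"az": 0}
    - {"hand": 1,"dx": 0,"dy": 0,"dz": 0,"ax": 0,"ay": 0,"az": 0}
    - {"hand": 1,"dx": 0,"dy": 0,"dz": 0,"ax": 0,"ay": 0,"az": 0}
    - {"hand": 1,"dx": 0,"dy": -0.5,"dz": 0,"ax": 0,"ay": 0,"az": 0}

```text
time_s: 4.88
position: [0.488, 0.1965, 0.0468]
tool_rot: [[0.71, -0.002, 0.704], [-0.704, -0.0, 0.71], [-0.001, -1.0, -0.002]]
ft_force: [-0.7, -0.0, -0.6]
grip_width: 0.0648
```

Call:
jog_arm:
  rows:
    - {"hand": 1,"dx": 0,"dy": -2,"dz": 0,"ax": 0,"ay": 0,"az": 0}
    - {"hand": 1,"dx": 0,"dy": -3,"dz": 0,"ax": 0,"ay": 0,"az": 0}
    - {"hand": 1,"dx": 0,"dy": -3,"dz": 0,"ax": 0,"ay": 0,"az": 0}
    - {"hand": 1,"dx": 0,"dy": -3,"dz": 0,"ax": 0,"ay": 0,"az": 0}
    - {"hand": 1,"dx": 0,"dy": -2,"dz": 0,"ax": 0,"ay": 0,"az": 0}

```text
time_s: 5.3
position: [0.489, 0.1967, 0.1805]
tool_rot: [[0.71, 0.003, 0.704], [-0.704, 0.0, 0.71], [0.002, -1.0, 0.002]]
ft_force: [-0.0, -0.2, -0.0]
grip_width: 0.085
```

```bash
python3 -c "
from h import *
plan([((.58,-.18,.18),42,15),((.618,-.281,.13),38.5,5)])"
```

```text
t 5.30 pos [0.489  0.1967 0.1805] jaw 45.25 F [-0.03 -0.24 -0.01] w 0.0850 tilt [0.0019 0.0025]
0 {"dx":2.2,"dy":0,"dz":-1.36,"ax":-0.01,"ay":0.22,"az":0.01}
1 {"dx":2.2,"dy":0.01,"dz":-1.34,"ax":-0.01,"ay":0.22,"az":0.01}
2 {"dx":2.21,"dy":0,"dz":-1.34,"ax":-0.01,"ay":0.22,"az":0.01}
3 {"dx":2.22,"dy":0.01,"dz":-1.33,"ax":-0.01,"ay":0.22,"az":0.01}
4 {"dx":2.22,"dy":0,"dz":-1.33,"ax":-0.01,"ay":0.22,"az":0.01}
0 {"dx":2.22,"dy":0,"dz":-1.31,"ax":-0.01,"ay":0.22,"az":0.01}
1 {"dx":2.23,"dy":0.01,"dz":-1.31,"ax":-0.01,"ay":0.22,"az":0.01}
2 {"dx":2.24,"dy":0,"dz":-1.29,"ax":-0.01,"ay":0.22,"az":0.01}
3 {"dx":2.24,"dy":0,"dz":-1.29,"ax":-0.01,"ay":0.22,"az":0.01}
4 {"dx":2.24,"dy":0.01,"dz":-1.28,"ax":-0.01,"ay":0.22,"az":0.01}
0 {"dx":2.25,"dy":-0,"dz":-1.27,"ax":-0.01,"ay":0.22,"az":0.01}
1 {"dx":2.25,"dy":0,"dz":-1.26,"ax":-0.01,"ay":0.22,"az":0.01}
2 {"dx":2.26,"dy":0,"dz":-1.26,"ax":-0.01,"ay":0.22,"az":0.01}
3 {"dx":2.27,"dy":0.01,"dz":-1.24,"ax":-0.01,"ay":0.22,"az":0.01}
4 {"dx":2.27,"dy":-0,"dz":-1.24,"ax":-0.01,"ay":0.22,"az":0.01}
0 {"dx":2.01,"dy":1,"dz":-0.78,"ax":0,"ay":0.69,"az":-0.01}
1 {"dx":2.02,"dy":1,"dz":-0.76,"ax":0,"ay":0.69,"az":-0.01}
2 {"dx":2.03,"dy":1,"dz":-0.74,"ax":0,"ay":0.69,"az":-0.01}
3 {"dx":2.04,"dy":0.99,"dz":-0.71,"ax":0,"ay":0.69,"az":-0.01}
4 {"dx":2.04,"dy":1,"dz":-0.69,"ax":0,"ay":0.69,"az":-0.01}
```

Call:
jog_arm:
  rows:
    - {"hand": 1,"dx": 2.2,"dy": 0,"dz": -1.36,"ax": 0,"ay": 0.2,"az": 0}
    - {"hand": 1,"dx": 2.2,"dy": 0,"dz": -1.34,"ax": 0,"ay": 0.2,"az": 0}
    - {"hand": 1,"dx": 2.21,"dy": 0,"dz": -1.34,"ax": 0,"ay": 0.2,"az": 0}
    - {"hand": 1,"dx": 2.22,"dy": 0,"dz": -1.33,"ax": 0,"ay": 0.2,"az": 0}
    - {"hand": 1,"dx": 2.22,"dy": 0,"dz": -1.33,"ax": 0,"ay": 0.2,"az": 0}

```text
time_s: 5.72
position: [0.519, 0.0699, 0.1777]
tool_rot: [[0.698, 0.0, 0.716], [-0.716, -0.0, 0.698], [0.0, -1.0, 0.0]]
ft_force: [1.2, 0.2, -0.0]
grip_width: 0.0854
```

Call:
jog_arm:
  rows:
    - {"hand": 1,"dx": 2.22,"dy": 0,"dz": -1.31,"ax": 0,"ay": 0.2,"az": 0}
    - {"hand": 1,"dx": 2.23,"dy": 0,"dz": -1.31,"ax": 0,"ay": 0.2,"az": 0}
    - {"hand": 1,"dx": 2.24,"dy": 0,"dz": -1.29,"ax": 0,"ay": 0.2,"az": 0}
    - {"hand": 1,"dx": 2.24,"dy": 0,"dz": -1.29,"ax": 0,"ay": 0.2,"az": 0}
    - {"hand": 1,"dx": 2.24,"dy": 0,"dz": -1.28,"ax": 0,"ay": 0.2,"az": 0}

```text
time_s: 6.13
position: [0.5496, -0.0557, 0.1777]
tool_rot: [[0.685, -0.0, 0.729], [-0.729, 0.0, 0.685], [-0.0, -1.0, -0.0]]
ft_force: [-0.9, 0.6, -0.1]
grip_width: 0.0855
```

Call:
jog_arm:
  rows:
    - {"hand": 1,"dx": 2.25,"dy": 0,"dz": -1.27,"ax": 0,"ay": 0.2,"az": 0}
    - {"hand": 1,"dx": 2.25,"dy": 0,"dz": -1.26,"ax": 0,"ay": 0.2,"az": 0}
    - {"hand": 1,"dx": 2.26,"dy": 0,"dz": -1.26,"ax": 0,"ay": 0.2,"az": 0}
    - {"hand": 1,"dx": 2.27,"dy": 0,"dz": -1.24,"ax": 0,"ay": 0.2,"az": 0}
    - {"hand": 1,"dx": 2.27,"dy": 0,"dz": -1.24,"ax": 0,"ay": 0.2,"az": 0}

```text
time_s: 6.55
position: [0.5805, -0.1811, 0.1776]
tool_rot: [[0.672, -0.0, 0.74], [-0.74, 0.0, 0.672], [-0.0, -1.0, -0.0]]
ft_force: [0.1, -0.4, 1.1]
grip_width: 0.0852
```

Call:
jog_arm:
  rows:
    - {"hand": 1,"dx": 2.01,"dy": 1,"dz": -0.78,"ax": 0,"ay": 0.7,"az": 0}
    - {"hand": 1,"dx": 2.02,"dy": 1,"dz": -0.76,"ax": 0,"ay": 0.7,"az": 0}
    - {"hand": 1,"dx": 2.03,"dy": 1,"dz": -0.74,"ax": 0,"ay": 0.7,"az": 0}
    - {"hand": 1,"dx": 2.04,"dy": 1,"dz": -0.71,"ax": 0,"ay": 0.7,"az": 0}
    - {"hand": 1,"dx": 2.04,"dy": 1,"dz": -0.69,"ax": 0,"ay": 0.7,"az": 0}

```text
time_s: 6.97
position: [0.6191, -0.2816, 0.1271]
tool_rot: [[0.625, -0.0, 0.78], [-0.78, 0.0, 0.625], [-0.0, -1.0, -0.0]]
ft_force: [0.0, -0.3, 0.8]
grip_width: 0.0856
```

```bash
python3 - <<'E'
from h import *
import cv2
plan([((.618,-.281,.07),38.5,5)])
for n,f,box in(("top",7,(140,150,250,230)),("side",8,(270,185,370,260))):
    x0,y0,x1,y1=box;im=imaging.get_image(n)[:,:,::-1]
    cv2.imwrite(f"pics/m_{n}.png",cv2.convertScaleAbs(cv2.resize(im[y0:y1,x0:x1],None,fx=f,fy=f,interpolation=cv2.INTER_CUBIC),alpha=1.7))
E
```

```text
t 6.97 pos [ 0.6191 -0.2816  0.1271] jaw 38.70 F [ 0.02 -0.32  0.85] w 0.0856 tilt [-0.0003 -0.0001]
0 {"dx":-0.02,"dy":1.14,"dz":-0.01,"ax":0,"ay":0.04,"az":-0}
1 {"dx":-0.03,"dy":1.14,"dz":-0.01,"ax":0,"ay":0.04,"az":-0}
2 {"dx":-0.02,"dy":1.15,"dz":-0.01,"ax":0,"ay":0.04,"az":-0}
3 {"dx":-0.02,"dy":1.14,"dz":-0.01,"ax":0,"ay":0.04,"az":-0}
4 {"dx":-0.03,"dy":1.14,"dz":-0.01,"ax":0,"ay":0.04,"az":-0}
```

View pics/m_top.png

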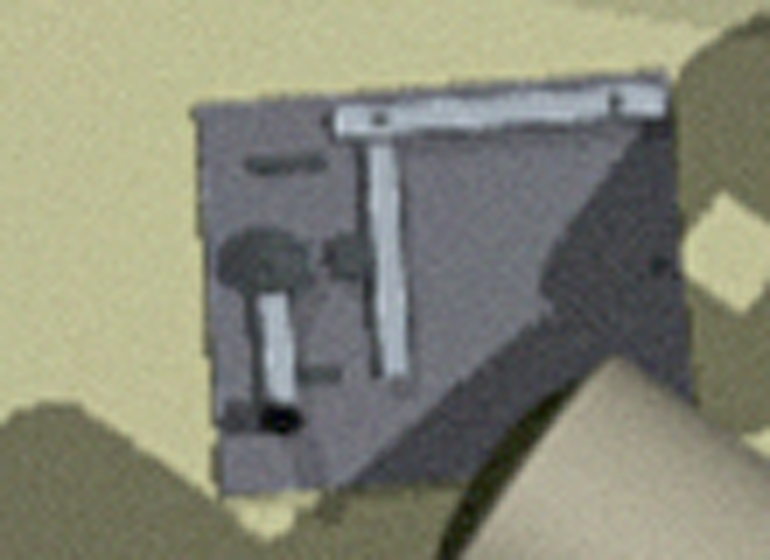

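View pics/m_side.png

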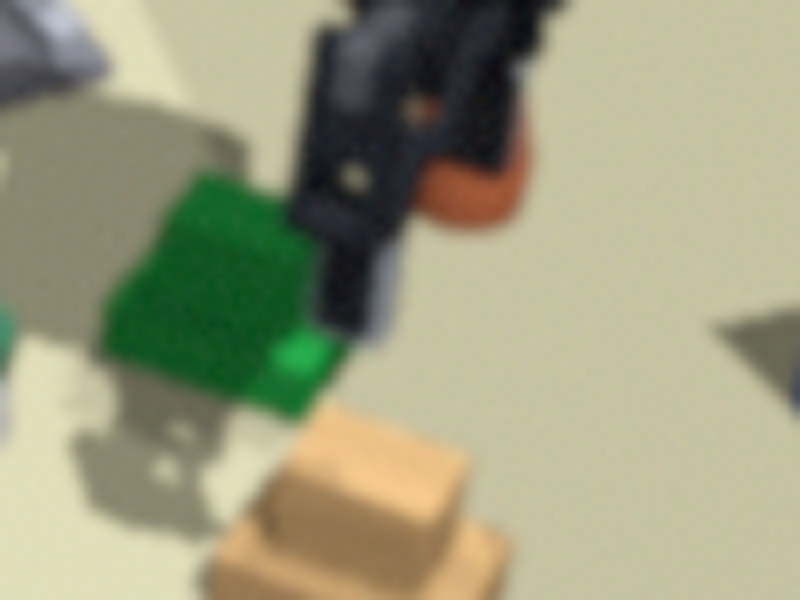

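Call:
jog_arm:
  rows:
    - {"hand": 1,"dx": 0,"dy": 1.1,"dz": 0,"ax": 0,"ay": 0,"az": 0}
    - {"hand": 1,"dx": 0,"dy": 1.1,"dz": 0,"ax": 0,"ay": 0,"az": 0}
    - {"hand": 1,"dx": 0,"dy": 1.1,"dz": 0,"ax": 0,"ay": 0,"az": 0}
    - {"hand": 1,"dx": -0.05,"dy": 1.1,"dz": -0.05,"ax": 0,"ay": 0,"az": 0}
    - {"hand": 1,"dx": -0.05,"dy": 1.1,"dz": 0,"ax": 0,"ay": 0,"az": 0}

```text
time_s: 7.48
position: [0.6178, -0.2793, 0.0712]
tool_rot: [[0.627, -0.0, 0.779], [-0.779, 0.0, 0.627], [-0.001, -1.0, -0.0]]
ft_force: [-0.3, 0.9, -0.0]
grip_width: 0.0856
```

```bash
python3 - <<'E'
from h import *
import cv2
st()
for n,f,box in(("side",8,(270,205,370,280)),):
    x0,y0,x1,y1=box;im=imaging.get_image(n)[:,:,::-1]
    cv2.imwrite(f"pics/n_{n}.png",cv2.convertScaleAbs(cv2.resize(im[y0:y1,x0:x1],None,fx=f,fy=f,interpolation=cv2.INTER_CUBIC),alpha=1.7))
E
```

```text
t 7.48 pos [ 0.6178 -0.2793  0.0712] jaw 38.79 F [-0.27  0.9  -0.05] w 0.0856 tilt [-0.0006 -0.0002]
```

View pics/n_side.png

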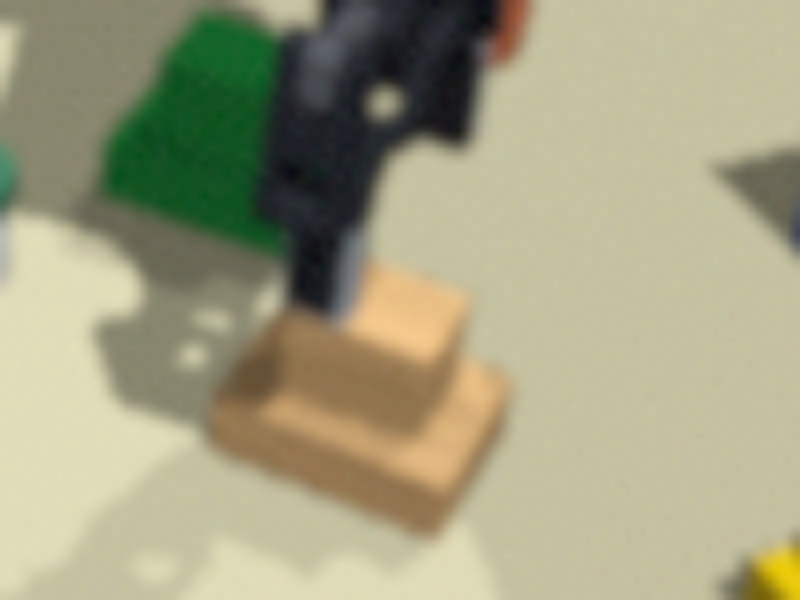

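Call:
jog_arm:
  rows:
    - {"hand": 1,"dx": 0.15,"dy": 0.8,"dz": 0,"ax": 0,"ay": 0,"az": 0}
    - {"hand": 1,"dx": 0,"dy": 0.9,"dz": 0,"ax": 0,"ay": 0,"az": 0}
    - {"hand": 1,"dx": 0,"dy": 0.9,"dz": 0,"ax": 0,"ay": 0,"az": 0}
    - {"hand": 1,"dx": 0,"dy": 0.9,"dz": 0,"ax": 0,"ay": 0,"az": 0}
    - {"hand": 1,"dx": 0,"dy": 0.6,"dz": 0,"ax": 0,"ay": 0,"az": 0}

```text
time_s: 7.95
position: [0.6187, -0.281, 0.0299]
tool_rot: [[0.626, -0.001, 0.78], [-0.78, 0.001, 0.626], [-0.001, -1.0, -0.0]]
ft_force: [-0.1, 0.3, -0.0]
grip_width: 0.0856
```

Call:
jog_arm:
  rows:
    - {"hand": 0,"dx": 0,"dy": 0,"dz": 0,"ax": 0,"ay": 0,"az": 0}
    - {"hand": 0,"dx": 0,"dy": 0,"dz": 0,"ax": 0,"ay": 0,"az": 0}
    - {"hand": 0,"dx": 0,"dy": 0,"dz": 0,"ax": 0,"ay": 0,"az": 0}
    - {"hand": 0,"dx": 0,"dy": 0,"dz": 0,"ax": 0,"ay": 0,"az": 0}
    - {"hand": 0,"dx": 0,"dy": 0,"dz": 0,"ax": 0,"ay": 0,"az": 0}
  newtons: 40

```text
time_s: 8.37
position: [0.6194, -0.2815, 0.0322]
tool_rot: [[0.626, 0.001, 0.78], [-0.78, -0.001, 0.626], [0.002, -1.0, 0.0]]
ft_force: [0.4, 0.2, 0.2]
grip_width: 0.0335
```

Call:
jog_arm:
  rows:
    - {"hand": 0,"dx": 0,"dy": 0,"dz": 0,"ax": 0,"ay": 0,"az": 0}
    - {"hand": 0,"dx": 0,"dy": 0,"dz": 0,"ax": 0,"ay": 0,"az": 0}
    - {"hand": 0,"dx": 0,"dy": -0.5,"dz": 0,"ax": 0,"ay": 0,"az": 0}
    - {"hand": 0,"dx": 0,"dy": -0.5,"dz": 0,"ax": 0,"ay": 0,"az": 0}
    - {"hand": 0,"dx": 0,"dy": -0.5,"dz": 0,"ax": 0,"ay": 0,"az": 0}

```text
time_s: 8.78
position: [0.6189, -0.2811, 0.0465]
tool_rot: [[0.626, -0.001, 0.78], [-0.78, 0.0, 0.626], [-0.001, -1.0, -0.0]]
ft_force: [-0.7, -0.4, -2.1]
grip_width: 0.0327
```

```bash
python3 - <<'E'
from h import *
import cv2
st()
for n,f,box in(("side",8,(270,205,370,280)),):
    x0,y0,x1,y1=box;im=imaging.get_image(n)[:,:,::-1]
    cv2.imwrite(f"pics/o_{n}.png",cv2.convertScaleAbs(cv2.resize(im[y0:y1,x0:x1],None,fx=f,fy=f,interpolation=cv2.INTER_CUBIC),alpha=1.7))
E
```

```text
t 8.78 pos [ 0.6189 -0.2811  0.0465] jaw 38.76 F [-0.7  -0.41 -2.08] w 0.0327 tilt [-0.0006 -0.0002]
```

View pics/o_side.png

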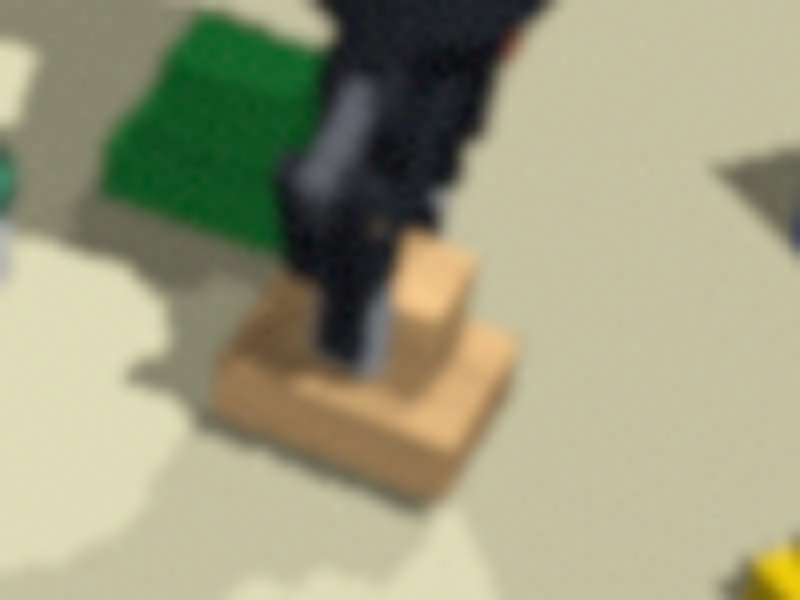

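```bash
python3 -c "
from h import *
plan([((.618,-.281,.145),38.7,4),((.590,.0885,.135),4.0,16)])"
```

```text
t 8.83 pos [ 0.6194 -0.2814  0.0478] jaw 38.76 F [0.25 0.06 0.81] w 0.0332 tilt [0.0014 0.0004]
0 {"dx":-0.03,"dy":-2.43,"dz":-0.02,"ax":-0.01,"ay":0.01,"az":0.02}
1 {"dx":-0.02,"dy":-2.43,"dz":-0.02,"ax":-0.01,"ay":0.01,"az":0.02}
2 {"dx":-0.03,"dy":-2.43,"dz":-0.02,"ax":-0.01,"ay":0.01,"az":0.02}
3 {"dx":-0.03,"dy":-2.43,"dz":-0.02,"ax":-0.01,"ay":0.01,"az":0.02}
4 {"dx":-1.91,"dy":0.06,"dz":1.31,"ax":0,"ay":2.17,"az":0}
0 {"dx":-1.96,"dy":0.06,"dz":1.23,"ax":0,"ay":2.17,"az":0}
1 {"dx":-2.01,"dy":0.07,"dz":1.16,"ax":0,"ay":2.17,"az":0}
2 {"dx":-2.04,"dy":0.06,"dz":1.08,"ax":0,"ay":2.17,"az":0}
3 {"dx":-2.09,"dy":0.06,"dz":1.01,"ax":0,"ay":2.17,"az":0}
4 {"dx":-2.12,"dy":0.06,"dz":0.92,"ax":0,"ay":2.17,"az":0}
0 {"dx":-2.16,"dy":0.07,"dz":0.85,"ax":0,"ay":2.17,"az":0}
1 {"dx":-2.19,"dy":0.06,"dz":0.76,"ax":0,"ay":2.17,"az":0}
2 {"dx":-2.21,"dy":0.06,"dz":0.68,"ax":0,"ay":2.17,"az":0}
3 {"dx":-2.24,"dy":0.06,"dz":0.59,"ax":0,"ay":2.17,"az":0}
4 {"dx":-2.26,"dy":0.06,"dz":0.51,"ax":0,"ay":2.17,"az":0}
0 {"dx":-2.28,"dy":0.07,"dz":0.42,"ax":0,"ay":2.17,"az":0}
1 {"dx":-2.29,"dy":0.06,"dz":0.34,"ax":0,"ay":2.17,"az":0}
2 {"dx":-2.3,"dy":0.06,"dz":0.25,"ax":0,"ay":2.17,"az":0}
3 {"dx":-2.31,"dy":0.06,"dz":0.16,"ax":0,"ay":2.17,"az":0}
4 {"dx":-2.32,"dy":0.06,"dz":0.07,"ax":0,"ay":2.17,"az":0}
```

Call:
jog_arm:
  rows:
    - {"hand": 0,"dx": 0,"dy": -2.4,"dz": 0,"ax": 0,"ay": 0,"az": 0}
    - {"hand": 0,"dx": 0,"dy": -2.4,"dz": 0,"ax": 0,"ay": 0,"az": 0}
    - {"hand": 0,"dx": 0,"dy": -2.4,"dz": 0,"ax": 0,"ay": 0,"az": 0}
    - {"hand": 0,"dx": 0,"dy": -2.4,"dz": 0,"ax": 0,"ay": 0,"az": 0}
    - {"hand": 0,"dx": -1.9,"dy": 0,"dz": 1.3,"ax": 0,"ay": 2.2,"az": 0}

```text
time_s: 9.25
position: [0.6187, -0.2623, 0.1476]
tool_rot: [[0.593, 0.008, 0.805], [-0.805, -0.006, 0.593], [0.01, -1.0, 0.003]]
ft_force: [0.4, -0.1, -0.8]
grip_width: 0.0334
```

Call:
jog_arm:
  rows:
    - {"hand": 0,"dx": -1.96,"dy": 0.06,"dz": 1.23,"ax": 0,"ay": 2.2,"az": 0}
    - {"hand": 0,"dx": -2.0,"dy": 0.06,"dz": 1.16,"ax": 0,"ay": 2.2,"az": 0}
    - {"hand": 0,"dx": -2.04,"dy": 0.06,"dz": 1.08,"ax": 0,"ay": 2.2,"az": 0}
    - {"hand": 0,"dx": -2.1,"dy": 0.06,"dz": 1.0,"ax": 0,"ay": 2.2,"az": 0}
    - {"hand": 0,"dx": -2.12,"dy": 0.06,"dz": 0.92,"ax": 0,"ay": 2.2,"az": 0}

```text
time_s: 9.67
position: [0.6082, -0.1417, 0.1394]
tool_rot: [[0.43, -0.0, 0.903], [-0.903, 0.0, 0.43], [-0.0, -1.0, -0.0]]
ft_force: [0.5, -0.2, -0.3]
grip_width: 0.0332
```

Call:
jog_arm:
  rows:
    - {"hand": 0,"dx": -2.16,"dy": 0.06,"dz": 0.85,"ax": 0,"ay": 2.2,"az": 0}
    - {"hand": 0,"dx": -2.2,"dy": 0.06,"dz": 0.76,"ax": 0,"ay": 2.2,"az": 0}
    - {"hand": 0,"dx": -2.2,"dy": 0.06,"dz": 0.68,"ax": 0,"ay": 2.2,"az": 0}
    - {"hand": 0,"dx": -2.24,"dy": 0.06,"dz": 0.6,"ax": 0,"ay": 2.2,"az": 0}
    - {"hand": 0,"dx": -2.26,"dy": 0.06,"dz": 0.5,"ax": 0,"ay": 2.2,"az": 0}

```text
time_s: 10.08
position: [0.6, -0.0262, 0.1365]
tool_rot: [[0.249, 0.0, 0.968], [-0.968, -0.0, 0.249], [0.0, -1.0, 0.0]]
ft_force: [0.6, -0.4, -1.4]
grip_width: 0.0334
```

Call:
jog_arm:
  rows:
    - {"hand": 0,"dx": -2.28,"dy": 0.06,"dz": 0.42,"ax": 0,"ay": 2.2,"az": 0}
    - {"hand": 0,"dx": -2.3,"dy": 0.06,"dz": 0.34,"ax": 0,"ay": 2.2,"az": 0}
    - {"hand": 0,"dx": -2.3,"dy": 0.06,"dz": 0.25,"ax": 0,"ay": 2.1,"az": 0}
    - {"hand": 0,"dx": -2.3,"dy": 0.06,"dz": 0.16,"ax": 0,"ay": 2.1,"az": 0}
    - {"hand": 0,"dx": -2.3,"dy": 0.06,"dz": 0.1,"ax": 0,"ay": 2.0,"az": 0}

```text
time_s: 10.5
position: [0.592, 0.0892, 0.1335]
tool_rot: [[0.067, 0.0, 0.998], [-0.998, -0.0, 0.067], [0.0, -1.0, 0.0]]
ft_force: [0.4, -0.2, -0.9]
grip_width: 0.0335
```

```bash
python3 - <<'E'
from h import *
import cv2
plan([((.590,.0885,.055),4.0,5)])
for n,f,box in(("top",6,(150,130,270,225)),("side",6,(180,100,300,200)),):
    x0,y0,x1,y1=box;im=imaging.get_image(n)[:,:,::-1]
    cv2.imwrite(f"pics/p_{n}.png",cv2.convertScaleAbs(cv2.resize(im[y0:y1,x0:x1],None,fx=f,fy=f,interpolation=cv2.INTER_CUBIC),alpha=1.7))
E
```

```text
t 10.50 pos [0.592  0.0892 0.1335] jaw 3.85 F [ 0.44 -0.18 -0.89] w 0.0335 tilt [0. 0.]
0 {"dx":0.01,"dy":1.57,"dz":-0.04,"ax":-0,"ay":-0.03,"az":0}
1 {"dx":0.01,"dy":1.57,"dz":-0.04,"ax":-0,"ay":-0.03,"az":0}
2 {"dx":0.01,"dy":1.57,"dz":-0.04,"ax":-0,"ay":-0.03,"az":0}
3 {"dx":0.01,"dy":1.57,"dz":-0.04,"ax":-0,"ay":-0.03,"az":0}
4 {"dx":0.01,"dy":1.57,"dz":-0.05,"ax":-0,"ay":-0.03,"az":0}
```

View pics/p_top.png

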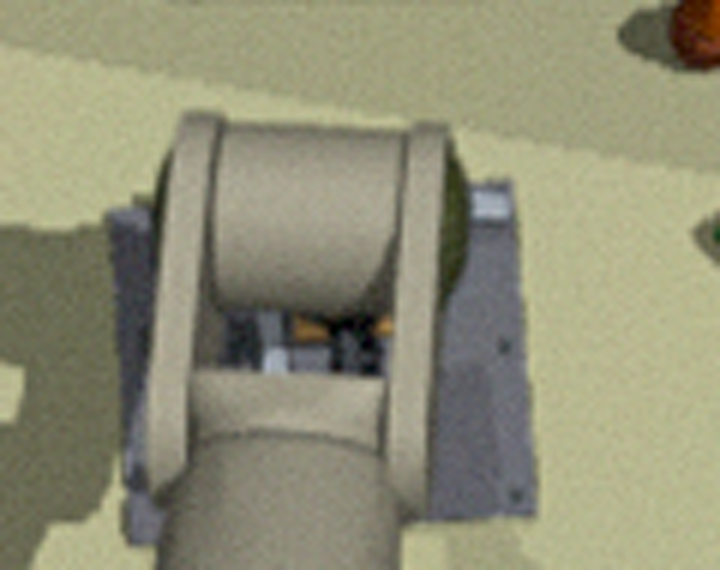

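View pics/p_side.png

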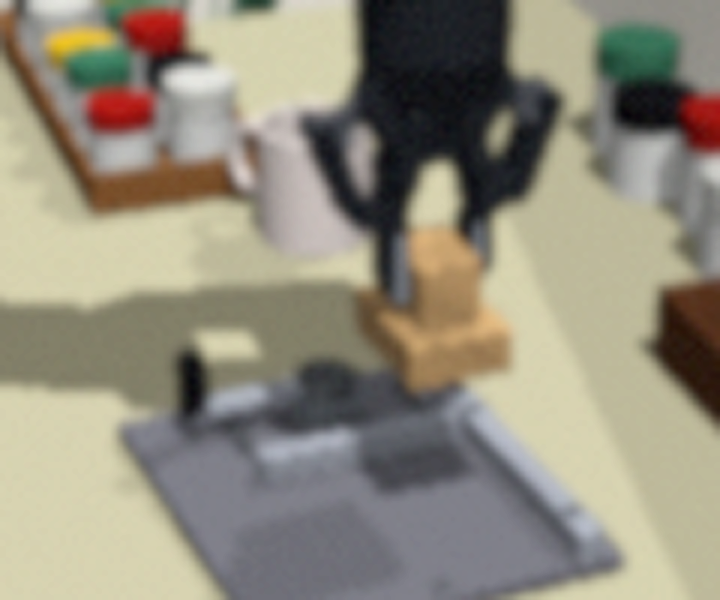

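```bash
python3 - <<'E'
from h import *
z=.1335-.0315;yaw=math.radians(3.85)
for n,l in(("top",(-.028,.038,.024)),("top",(-.028,.038,0)),("side",(-.028,-.038,0)),("side",(-.028,-.038,.024)),("side",(.028,-.038,.024)),("side",(.028,-.038,0)),("side",(-.028,.038,.024))):
    q=proj(n,Rz(yaw)@np.array(l)+[.592,.0892,z])[0]
    o=(150,130) if n=="top" else (180,100)
    print(n,l,np.round((q-o+.5)*6))
E
```

```text
top (-0.028, 0.038, 0.024) [296. 339.]
top (-0.028, 0.038, 0) [300. 343.]
side (-0.028, -0.038, 0) [414. 394.]
side (-0.028, -0.038, 0.024) [414. 351.]
side (0.028, -0.038, 0.024) [517. 330.]
side (0.028, -0.038, 0) [516. 373.]
side (-0.028, 0.038, 0.024) [355. 288.]
```

Call:
jog_arm:
  rows:
    - {"hand": 0,"dx": 0,"dy": 1.7,"dz": 0,"ax": 0,"ay": 0,"az": 0}
    - {"hand": 0,"dx": 0,"dy": 1.7,"dz": 0,"ax": 0,"ay": 0,"az": 0}
    - {"hand": 0,"dx": 0,"dy": 1.7,"dz": 0,"ax": 0,"ay": 0,"az": 0}
    - {"hand": 0,"dx": 0,"dy": 1.7,"dz": 0,"ax": 0,"ay": 0,"az": 0}
    - {"hand": 0,"dx": 0,"dy": 1.5,"dz": 0,"ax": 0,"ay": 0,"az": 0}

```text
time_s: 11.02
position: [0.5922, 0.0874, 0.0494]
tool_rot: [[0.069, -0.0, 0.998], [-0.998, -0.0, 0.069], [0.0, -1.0, -0.0]]
ft_force: [0.2, -0.0, -0.9]
grip_width: 0.0333
```

Call:
jog_arm:
  rows:
    - {"hand": 0,"dx": 0,"dy": 0.25,"dz": 0,"ax": 0,"ay": 0,"az": 0}
    - {"hand": 0,"dx": 0,"dy": 0.2,"dz": 0,"ax": 0,"ay": 0,"az": 0}
    - {"hand": 0,"dx": 0,"dy": 0.15,"dz": 0,"ax": 0,"ay": 0,"az": 0}
    - {"hand": 0,"dx": 0,"dy": 0.05,"dz": 0,"ax": 0,"ay": 0,"az": 0}
    - {"hand": 0,"dx": 0,"dy": 0,"dz": 0,"ax": 0,"ay": 0,"az": 0}

```text
time_s: 11.43
position: [0.5927, 0.088, 0.0446]
tool_rot: [[0.069, 0.001, 0.998], [-0.998, -0.0, 0.069], [0.0, -1.0, 0.001]]
ft_force: [0.2, -0.7, -0.5]
grip_width: 0.0336
```

Call:
jog_arm:
  rows:
    - {"hand": 0,"dx": 0,"dy": 0.1,"dz": 0,"ax": 0,"ay": 0,"az": 0}
    - {"hand": 0,"dx": 0,"dy": 0.1,"dz": 0,"ax": 0,"ay": 0,"az": 0}
    - {"hand": 0,"dx": 0,"dy": 0.05,"dz": 0,"ax": 0,"ay": 0,"az": 0}
    - {"hand": 0,"dx": 0,"dy": 0,"dz": 0,"ax": 0,"ay": 0,"az": 0}
    - {"hand": 0,"dx": 0,"dy": 0,"dz": 0,"ax": 0,"ay": 0,"az": 0}

```text
time_s: 11.85
position: [0.5925, 0.0881, 0.0421]
tool_rot: [[0.069, 0.001, 0.998], [-0.998, -0.0, 0.069], [0.0, -1.0, 0.001]]
ft_force: [-1.0, 0.3, 6.0]
grip_width: 0.0333
```

Call:
jog_arm:
  rows:
    - {"hand": 0,"dx": -0.3,"dy": 0,"dz": 0.3,"ax": 0,"ay": 0,"az": 0}
    - {"hand": 0,"dx": -0.3,"dy": 0,"dz": 0.3,"ax": 0,"ay": 0,"az": 0}
    - {"hand": 0,"dx": -0.3,"dy": 0,"dz": 0.3,"ax": 0,"ay": 0,"az": 0}
    - {"hand": 0,"dx": -0.2,"dy": 0,"dz": 0.2,"ax": 0,"ay": 0,"az": 0}
    - {"hand": 0,"dx": 0,"dy": 0,"dz": 0,"ax": 0,"ay": 0,"az": 0}

```text
time_s: 12.27
position: [0.6031, 0.0998, 0.0421]
tool_rot: [[0.069, 0.001, 0.998], [-0.998, -0.0, 0.069], [0.001, -1.0, 0.001]]
ft_force: [0.2, -0.3, 4.9]
grip_width: 0.0333
```

Call:
jog_arm:
  rows:
    - {"hand": 0,"dx": 0,"dy": 0,"dz": 0.1,"ax": 0,"ay": 0,"az": 0}
    - {"hand": 0,"dx": 0,"dy": 0,"dz": 0.1,"ax": 0,"ay": 0,"az": 0}
    - {"hand": 0,"dx": 0,"dy": 0,"dz": 0.1,"ax": 0,"ay": 0,"az": 0}
    - {"hand": 0,"dx": 0,"dy": 0,"dz": 0,"ax": 0,"ay": 0,"az": 0}
    - {"hand": 0,"dx": 0,"dy": 0,"dz": 0,"ax": 0,"ay": 0,"az": 0}

```text
time_s: 12.68
position: [0.6054, 0.1, 0.042]
tool_rot: [[0.069, 0.0, 0.998], [-0.998, -0.0, 0.069], [0.0, -1.0, 0.0]]
ft_force: [-3.2, -0.0, 6.6]
grip_width: 0.0332
```

Call:
jog_arm:
  rows:
    - {"hand": 0,"dx": -0.1,"dy": 0,"dz": 0,"ax": 0,"ay": 0,"az": 0}
    - {"hand": 0,"dx": -0.1,"dy": 0,"dz": 0,"ax": 0,"ay": 0,"az": 0}
    - {"hand": 0,"dx": -0.1,"dy": 0,"dz": 0,"ax": 0,"ay": 0,"az": 0}
    - {"hand": 0,"dx": 0,"dy": 0,"dz": 0,"ax": 0,"ay": 0,"az": 0}
    - {"hand": 0,"dx": 0,"dy": 0,"dz": 0,"ax": 0,"ay": 0,"az": 0}

```text
time_s: 13.1
position: [0.6059, 0.1027, 0.0421]
tool_rot: [[0.069, 0.002, 0.998], [-0.998, -0.001, 0.069], [0.001, -1.0, 0.002]]
ft_force: [0.7, -2.4, 6.0]
grip_width: 0.0336
```

Call:
jog_arm:
  rows:
    - {"hand": 0,"dx": 0,"dy": 0,"dz": 0.1,"ax": 0,"ay": 0,"az": 0}
    - {"hand": 0,"dx": 0,"dy": 0,"dz": 0.1,"ax": 0,"ay": 0,"az": 0}
    - {"hand": 0,"dx": 0,"dy": 0,"dz": 0,"ax": 0,"ay": 0,"az": 0}
    - {"hand": 0,"dx": 0,"dy": 0,"dz": 0,"ax": 0,"ay": 0,"az": 0}
    - {"hand": 0,"dx": 0,"dy": 0,"dz": 0,"ax": 0,"ay": 0,"az": 0}

```text
time_s: 13.52
position: [0.6071, 0.103, 0.042]
tool_rot: [[0.069, -0.0, 0.998], [-0.998, -0.0, 0.069], [0.0, -1.0, -0.0]]
ft_force: [-3.8, -1.9, 7.5]
grip_width: 0.0335
```

Call:
jog_arm:
  rows:
    - {"hand": 0,"dx": -0.1,"dy": 0,"dz": 0,"ax": 0,"ay": 0,"az": 0}
    - {"hand": 0,"dx": -0.1,"dy": 0,"dz": 0,"ax": 0,"ay": 0,"az": 0}
    - {"hand": 0,"dx": 0,"dy": 0,"dz": 0,"ax": 0,"ay": 0,"az": 0}
    - {"hand": 0,"dx": 0,"dy": 0,"dz": 0,"ax": 0,"ay": 0,"az": 0}
    - {"hand": 0,"dx": 0,"dy": 0,"dz": 0,"ax": 0,"ay": 0,"az": 0}

```text
time_s: 13.93
position: [0.6076, 0.1048, 0.042]
tool_rot: [[0.069, 0.001, 0.998], [-0.998, -0.001, 0.069], [0.001, -1.0, 0.001]]
ft_force: [-1.0, -1.7, 6.6]
grip_width: 0.0334
```

Call:
jog_arm:
  rows:
    - {"hand": 0,"dx": 0,"dy": 0,"dz": 0.1,"ax": 0,"ay": 0,"az": 0}
    - {"hand": 0,"dx": 0,"dy": 0,"dz": 0.1,"ax": 0,"ay": 0,"az": 0}
    - {"hand": 0,"dx": 0,"dy": 0,"dz": 0,"ax": 0,"ay": 0,"az": 0}
    - {"hand": 0,"dx": 0,"dy": 0,"dz": 0,"ax": 0,"ay": 0,"az": 0}
    - {"hand": 0,"dx": 0,"dy": 0,"dz": 0,"ax": 0,"ay": 0,"az": 0}

```text
time_s: 14.35
position: [0.6079, 0.1049, 0.0421]
tool_rot: [[0.069, -0.003, 0.998], [-0.998, -0.001, 0.069], [0.001, -1.0, -0.003]]
ft_force: [-9.0, -3.4, 10.8]
grip_width: 0.0332
```

Call:
jog_arm:
  rows:
    - {"hand": 0,"dx": -0.1,"dy": 0,"dz": 0,"ax": 0,"ay": 0,"az": 0}
    - {"hand": 0,"dx": -0.1,"dy": 0,"dz": 0,"ax": 0,"ay": 0,"az": 0}
    - {"hand": 0,"dx": 0,"dy": 0,"dz": 0,"ax": 0,"ay": 0,"az": 0}
    - {"hand": 0,"dx": 0,"dy": 0,"dz": 0,"ax": 0,"ay": 0,"az": 0}
    - {"hand": 0,"dx": 0,"dy": 0,"dz": 0,"ax": 0,"ay": 0,"az": 0}

```text
time_s: 14.77
position: [0.6079, 0.1056, 0.0422]
tool_rot: [[0.069, -0.003, 0.998], [-0.998, -0.003, 0.069], [0.003, -1.0, -0.003]]
ft_force: [-8.6, -9.7, 11.2]
grip_width: 0.0338
```

Call:
jog_arm:
  rows:
    - {"hand": 0,"dx": 0,"dy": -0.05,"dz": 0.05,"ax": 0,"ay": 0,"az": 0}
    - {"hand": 0,"dx": -0.03,"dy": 0,"dz": 0,"ax": 0,"ay": 0,"az": 0}
    - {"hand": 0,"dx": 0,"dy": 0,"dz": 0,"ax": 0,"ay": 0,"az": 0}
    - {"hand": 0,"dx": 0,"dy": 0,"dz": 0,"ax": 0,"ay": 0,"az": 0}
    - {"hand": 0,"dx": 0,"dy": 0,"dz": 0,"ax": 0,"ay": 0,"az": 0}

```text
time_s: 15.18
position: [0.6079, 0.1057, 0.0422]
tool_rot: [[0.069, -0.004, 0.998], [-0.998, -0.003, 0.069], [0.003, -1.0, -0.004]]
ft_force: [-9.9, -10.8, 9.7]
grip_width: 0.0333
```

```bash
python3 - <<'E'
from h import *
import cv2
st()
for n,f,box in(("top",6,(150,130,270,225)),("side",7,(190,120,300,205)),):
    x0,y0,x1,y1=box;im=imaging.get_image(n)[:,:,::-1]
    cv2.imwrite(f"pics/q_{n}_full.png",im)
    cv2.imwrite(f"pics/q_{n}.png",cv2.convertScaleAbs(cv2.resize(im[y0:y1,x0:x1],None,fx=f,fy=f,interpolation=cv2.INTER_CUBIC),alpha=1.7))
E
```

```text
t 15.18 pos [0.6079 0.1057 0.0422] jaw 3.97 F [ -9.93 -10.79   9.71] w 0.0333 tilt [ 0.0031 -0.0045]
```

View pics/q_top.png

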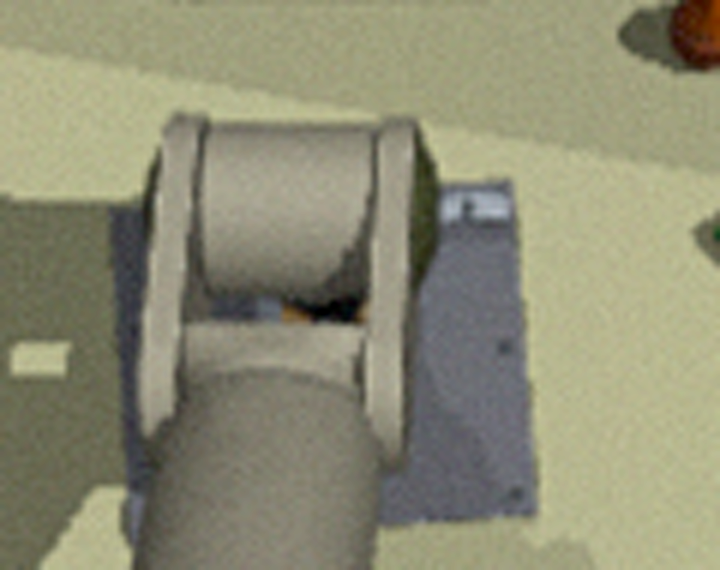

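View pics/q_side.png

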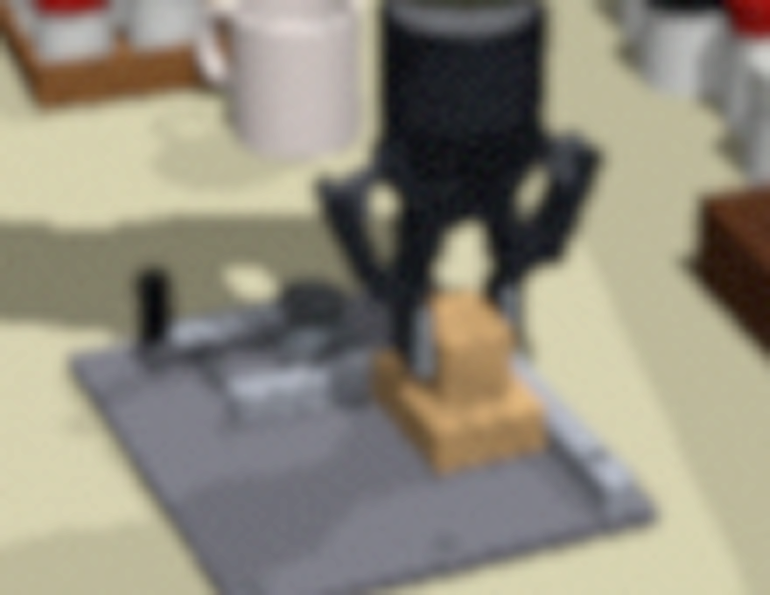

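Call:
jog_arm:
  rows:
    - {"hand": 0,"dx": 0,"dy": -0.03,"dz": -0.08,"ax": 0,"ay": 0,"az": 0}
    - {"hand": 0,"dx": 0,"dy": -0.02,"dz": -0.08,"ax": 0,"ay": 0,"az": 0}
    - {"hand": 0,"dx": 0,"dy": 0,"dz": 0,"ax": 0,"ay": 0,"az": 0}
    - {"hand": 0,"dx": 0,"dy": 0,"dz": 0,"ax": 0,"ay": 0,"az": 0}
    - {"hand": 0,"dx": 0,"dy": 0,"dz": 0,"ax": 0,"ay": 0,"az": 0}

```text
time_s: 15.7
position: [0.6077, 0.106, 0.0423]
tool_rot: [[0.069, -0.001, 0.998], [-0.998, -0.003, 0.069], [0.003, -1.0, -0.001]]
ft_force: [-1.5, -8.3, 2.0]
grip_width: 0.0336
```

Call:
jog_arm:
  rows:
    - {"hand": 0,"dx": -0.05,"dy": 0,"dz": 0,"ax": 0,"ay": 0,"az": 0}
    - {"hand": 0,"dx": -0.05,"dy": 0,"dz": 0,"ax": 0,"ay": 0,"az": 0}
    - {"hand": 0,"dx": 0,"dy": 0,"dz": 0,"ax": 0,"ay": 0,"az": 0}
    - {"hand": 0,"dx": 0,"dy": 0,"dz": 0,"ax": 0,"ay": 0,"az": 0}
    - {"hand": 0,"dx": 0,"dy": 0,"dz": 0,"ax": 0,"ay": 0,"az": 0}

```text
time_s: 16.12
position: [0.6078, 0.1061, 0.0424]
tool_rot: [[0.069, -0.001, 0.998], [-0.998, -0.004, 0.069], [0.004, -1.0, -0.001]]
ft_force: [-1.3, -11.6, 2.5]
grip_width: 0.0336
```

Call:
jog_arm:
  rows:
    - {"hand": 0,"dx": 0,"dy": 0.02,"dz": 0.08,"ax": 0,"ay": 0,"az": 0}
    - {"hand": 0,"dx": 0,"dy": 0,"dz": 0.08,"ax": 0,"ay": 0,"az": 0}
    - {"hand": 0,"dx": 0,"dy": 0,"dz": 0.06,"ax": 0,"ay": 0,"az": 0}
    - {"hand": 0,"dx": 0,"dy": 0,"dz": 0,"ax": 0,"ay": 0,"az": 0}
    - {"hand": 0,"dx": 0,"dy": 0,"dz": 0,"ax": 0,"ay": 0,"az": 0}

```text
time_s: 16.53
position: [0.6079, 0.1061, 0.0423]
tool_rot: [[0.07, -0.006, 0.998], [-0.998, -0.005, 0.07], [0.004, -1.0, -0.006]]
ft_force: [-12.3, -14.6, 9.9]
grip_width: 0.0334
```

Call:
jog_arm:
  rows:
    - {"hand": 0,"dx": -0.02,"dy": 0,"dz": 0.02,"ax": 0,"ay": 0,"az": 0}
    - {"hand": 0,"dx": 0,"dy": 0,"dz": 0,"ax": 0,"ay": 0,"az": 0}
    - {"hand": 0,"dx": 0,"dy": 0,"dz": 0,"ax": 0,"ay": 0,"az": 0}
    - {"hand": 0,"dx": 0,"dy": 0,"dz": 0,"ax": 0,"ay": 0,"az": 0}
    - {"hand": 0,"dx": 0,"dy": 0,"dz": 0,"ax": 0,"ay": 0,"az": 0}

```text
time_s: 16.95
position: [0.608, 0.1061, 0.0423]
tool_rot: [[0.07, -0.006, 0.998], [-0.998, -0.005, 0.07], [0.005, -1.0, -0.006]]
ft_force: [-13.2, -15.3, 10.9]
grip_width: 0.0333
```

```bash
python3 - <<'E'
from h import *
import cv2
st()
im=imaging.get_image("side")[:,:,::-1]; cv2.imwrite("pics/r_side_full.png",im)
cv2.imwrite("pics/r_side.png",cv2.convertScaleAbs(cv2.resize(im[140:190,215:285],None,fx=11,fy=11,interpolation=cv2.INTER_CUBIC),alpha=1.7))
cv2.imwrite("pics/r_top.png",imaging.get_image("top")[:,:,::-1])
# predicted home outline
J=(.559,.121,.0695)
for l in((-.028,-.038,.010),(.028,-.038,.010),(-.028,-.038,.034),(.028,-.038,.034),(-.028,.038,.034),(-.017,-.024,.068),(.017,-.024,.068)):
    q=proj("side",Rz(J[2])@(np.array(l)+[.047,-.018,0])+[J[0],J[1],0])[0]; print(l,np.round((q-[215,140]+.5)*11))
E
```

```text
t 16.95 pos [0.608  0.1061 0.0423] jaw 4.00 F [-13.16 -15.26  10.93] w 0.0333 tilt [ 0.0047 -0.0064]
(-0.028, -0.038, 0.01) [405. 528.]
(0.028, -0.038, 0.01) [579. 487.]
(-0.028, -0.038, 0.034) [405. 457.]
(0.028, -0.038, 0.034) [581. 416.]
(-0.028, 0.038, 0.034) [301. 336.]
(-0.017, -0.024, 0.068) [421. 323.]
(0.017, -0.024, 0.068) [529. 299.]
```

View pics/r_side.png

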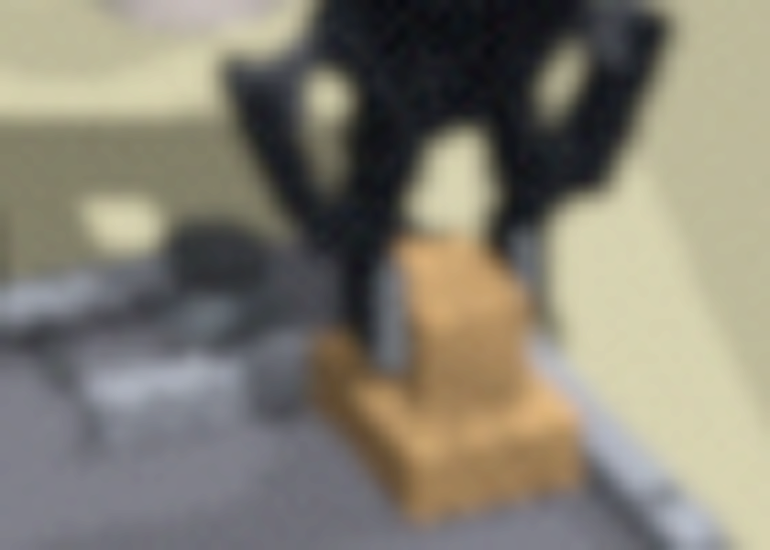

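View pics/r_top.png

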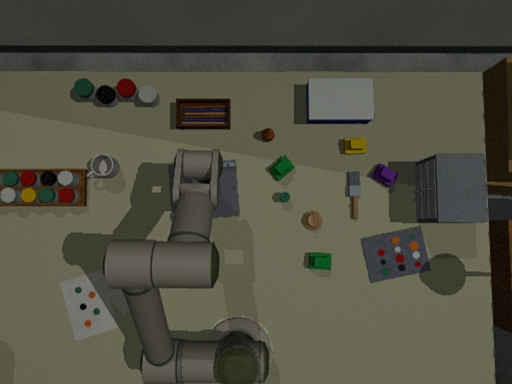

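```bash
python3 - <<'E'
from rig import job,status
print(job.close_job()); s=status.observe(); print(s["time_s"],s["position"],s["ft_force"],s["grip_width"])
E
```

```text
the job is handed in; nothing more can be done
None
the job is handed in; nothing more can be done
```

I swung the cam lever to its stop, so the side fence came out. I then laid the wooden rectangular base in the jig's corner and handed the job in with the arm still gripping it and pressing it on both fences. It took about 17 of the 61 s, and the hand-in gave no verdict.

**Lever:** it stopped at about 1.6 rad by the arm's position. The last clear top view showed it pointing towards the robot with the side fence out.

**Base on the deck:** it is flat, with the jaw axis at 4.0° against the jig's measured 3.9–4.5°. The tool sits within 1 mm of where I calculated the base's home position to be. In the side view the base's corners are about 1 pixel (2–3 mm) from their predicted places.

**Pressing:** the wrist read about 13 N towards the back fence, 15 N towards the side fence and 11 N down onto the deck. That includes friction, so I can't give the force on each fence exactly. My first side-fence contact could have been mostly friction. I eased off and pressed again; it stopped dead at 11.6 N with little friction, so I took that as the fence.

**Other things on the bench:** all those visible in the last top view look unmoved. The arm hid pot B and the brush's exact position was not measured; the gripper did not come near pot B after the start.

**Measurements that disagreed:** the two cameras placed the jig up to about 8 mm apart along y. I used a blend and let contact with the fences settle the final position.

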